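Load the glazing lift, crank it to height and key-start it

TASK

Stand every terracotta bud vase from the ware board upright on the blue deck of the lift, inside the dark circle or nearly so and with at least a finger's width (about 15 mm) between them. Then crank the handwheel clockwise until the deck's upper face is level with the tip of the white pointer, then turn the key clockwise to start, hold it there for a good second and let it spring back to run. At the end all vases still stand so and the deck is still level; do not shift the pointer, and leave everything else where it is.

Things in the scene. Friction and masses are not known exactly. Their poses are not given: they have to be found in the camera images.
- vase1_center (a point): bud vase 1 (perhaps absent): unglazed terracotta, 85 mm high; squat round body 54 mm across for the lowest 30 mm, then a straight round neck 25 mm across, clear of the shoulder from 42 mm up to its mouth at 85 mm; 0.13 to 0.21 kg. The point is on its axis, half-way up (42.5 mm above its foot); z is its axis. It starts upright on the ware board, a pale 3 mm thin wooden sheet of 180 x 310 mm lying on the table
- vase2_center (a point): bud vase 2 (perhaps absent): unglazed terracotta, 85 mm high; squat round body 54 mm across for the lowest 30 mm, then a straight round neck 25 mm across, clear of the shoulder from 42 mm up to its mouth at 85 mm; 0.13 to 0.21 kg. The point is on its axis, half-way up (42.5 mm above its foot); z is its axis. It starts upright on the ware board, a pale 3 mm thin wooden sheet of 180 x 310 mm lying on the table
- vase3_center (a point): bud vase 3 (perhaps absent): unglazed terracotta, 85 mm high; squat round body 54 mm across for the lowest 30 mm, then a straight round neck 25 mm across, clear of the shoulder from 42 mm up to its mouth at 85 mm; 0.13 to 0.21 kg. The point is on its axis, half-way up (42.5 mm above its foot); z is its axis. It starts upright on the ware board, a pale 3 mm thin wooden sheet of 180 x 310 mm lying on the table
- vase4_center (a point): bud vase 4 (perhaps absent): unglazed terracotta, 85 mm high; squat round body 54 mm across for the lowest 30 mm, then a straight round neck 25 mm across, clear of the shoulder from 42 mm up to its mouth at 85 mm; 0.13 to 0.21 kg. The point is on its axis, half-way up (42.5 mm above its foot); z is its axis. It starts upright on the ware board, a pale 3 mm thin wooden sheet of 180 x 310 mm lying on the table
- vase5_center (a point): bud vase 5 (perhaps absent): unglazed terracotta, 85 mm high; squat round body 54 mm across for the lowest 30 mm, then a straight round neck 25 mm across, clear of the shoulder from 42 mm up to its mouth at 85 mm; 0.13 to 0.21 kg. The point is on its axis, half-way up (42.5 mm above its foot); z is its axis. It starts upright on the ware board, a pale 3 mm thin wooden sheet of 180 x 310 mm lying on the table
- deck_top (a point): centre of the upper face of the lift's deck: a flat round blue deck, 280 mm across, 15 mm thick, that rises and falls but does not turn; 85 mm above the table at the start; z up. A thin dark circle 180 mm across is drawn on it
- pointer_tip (a point): tip of the white height pointer, a 7 mm thick finger on a post beside the deck, its tip 10 mm outside the deck's edge (150 mm from the deck's centre, away from the handwheel); its height (26 to 46 mm above the deck's starting height) differs from start to start. The point lies at the finger's mid-height. The post is 14 mm thick, 175 mm tall, 172 mm from the deck's centre. The pointer is only held by friction: do not bump it
- wheel_center (a point): point on the upright axis of the lift's handwheel, level with the top of its rim (95 mm above the table). The wheel is a dish: rim an upright ring, outer radius 75 mm, inner radius 64 mm, standing 32 mm above the flat web inside it, with a small hub 14 mm in radius and 19 mm below the rim's top; the rim is free to grasp all the way round, one finger inside and one outside
- handwheel (a joint): angle of the handwheel, rad, 0 at the start, grows clockwise seen from above, stops at 0 and 8. Clockwise raises the deck by 8 mm per rad (50 mm a turn), anticlockwise lowers it; it stays where it is left. It takes about 3 to 6 N at the rim
- key (a joint): angle of the start key, rad: 0 is run, where its spring holds it, growing clockwise seen from above to its stop at 1.25; start is everything above 1.0. Let go, it springs back to 0. It takes about 0.2 N m
- key_grip (a point): centre of the key's upright flat black head: 34 mm long along the point's x axis, 9 mm thick along its y axis, 34 mm tall (17 mm above and below this point), on the key's upright axis; turns with the key. It stands on a grey switch box, 90 x 130 mm, whose top is 70 mm above the table; the head begins 14 mm above that top
- dish: small open white bowl, 54 mm wide and 30 mm high, standing on the ware board among the vases; origin under its foot; not part of the job, to be left where it is
- rubblock: grey rubbing block, 90 x 45 x 25 mm; origin under its centre; not part of the job, to be left where it is
- brush: glaze brush lying on the table; origin under its middle; not part of the job, to be left where it is
- mug: blue mug, 80 mm wide, 85 mm high; origin under its base; not part of the job, to be left where it is
- rib: flat wooden throwing rib, 110 x 40 x 8 mm; origin under its middle; not part of the job, to be left where it is

How it is judged:
On the way, in this order (a step that is already met when the one before it is completed fails the run):
1. all the vases stand upright on the deck, clear of one another (horizontal distance between each of vase1_center, vase2_center, vase3_center, vase4_center, vase5_center and deck_top below 0.115 m and angle between each of vase1_center, vase2_center, vase3_center, vase4_center, vase5_center's own z axis and vertical below 0.15 rad and z of vase1_center in the frame of deck_top between 0.0345 and 0.0505 m and z of vase2_center in the frame of deck_top between 0.0345 and 0.0505 m and z of vase3_center in the frame of deck_top between 0.0345 and 0.0505 m and z of vase4_center in the frame of deck_top between 0.0345 and 0.0505 m and z of vase5_center in the frame of deck_top between 0.0345 and 0.0505 m and horizontal distance between each of vase2_center, vase3_center, vase4_center, vase5_center and vase1_center above 0.063 m and horizontal distance between each of vase3_center, vase4_center, vase5_center and vase2_center above 0.063 m and horizontal distance between each of vase4_center, vase5_center and vase3_center above 0.063 m and horizontal distance between vase5_center and vase4_center above 0.063 m), for 0.2 s.
2. the deck is level with the pointer's tip (z of pointer_tip in the frame of deck_top between -0.0035 and 0.0035 m), for 0.2 s.
3. the key is held at start (value of joint key above 1 rad), for 0.7 s.
4. the key has sprung back to run (value of joint key below 0.1 rad), for 0.2 s.
At the end, for the whole second after the job is handed in: Every vase that is there stands upright (within 0.15 rad) on the deck, its axis at most 115 mm from the deck's centre and its axis at least 63 mm from any other's (9 mm gap); the deck's upper face is within 3.5 mm of the pointer tip's height; the key is back at run (below 0.1 rad) (all of step 1 and all of step 2 and value of joint key below 0.1 rad); the robot touches nothing.
It fails at once if the height pointer is shifted by more than 5 mm (distance of pointer_tip from where it was at the start of the episode above 0.005 m).
It fails at once if a thing that is not part of the job (dish, rubbing block, brush, mug or rib) is moved more than 60 mm (distance of any of dish, rubblock, brush, mug, rib from where it was at the start of the episode above 0.06 m).
Of vase1, vase2, vase3, vase4, vase5 only 3 to 5 are there at a start; the rules pass over those that are not, and their reading is None.
At some moment in a run one of vase1, vase2, vase3, vase4, vase5 may be knocked a few centimetres aside while the robot is not near it.
It also fails if it takes over 210 s, if anything falls off the work surface, if the arm or the gripper's body presses on something with over 40 N, if the wrist force passes 120 N, or if a joint passes its speed limit or range.

ROBOT

A 6-joint arm with a two-finger parallel gripper is mounted at the origin on the work surface. World frame = base frame: x ahead of the robot, y to its left, z up, the work surface at z = 0. Lengths are in m, angles in rad, forces in N, time in s.
With the tool pointing down it reaches from about 0.3 to 1 m from the base axis. Payload 5.1 kg.
Tool frame: the origin (TCP) lies midway between the tips of the shut fingers; the grasp point (between the pads) lies 19 mm behind it; z points along the fingers, x is the direction in which the jaws open and shut, and the axes are right-handed (so a half turn about z gives the same grasp; the last joint's range is limited). The gripper opens to 95 mm and grips with 3 to 60 N. Pads are 20 mm wide; open, the fingers measure 119 mm over their backs; the gripper's body (75 mm by 180 mm) begins 59 mm behind the grasp point.
Start: joints at [-1.259, 0.124, 1.65, -0, 1.367, -0.083], TCP at [0.25, -0.6, 0.215] pointing down, gripper open.
Joint ranges: [-2.61, 2.61], [-1.02, 2.33], [0.03, 2.71], [-1.35, 4.49], [0.32, 2.68], [-2.91, 2.91]. Speed limits (rad/s): [2.57, 2.57, 3.14, 3.14, 3.14, 3.14].

INTERFACE

Orientations are given as a unit quaternion [w, x, y, z].
In Python, from station import sense, capture, finish_job gives the robot as it stands.
- The arm moves only by the tool step_arm, never from a script. Its argument "commands" is a list of rows, each a list of 5 numbers: the opening, from 0 (shut) to 1 (fully open), then the shift along the world's x, y, z in cm, then the turn about the world's z in degrees. A call has exactly 10 rows; each row shifts and turns the commanded pose from where the row before left it; what a row does not reach is not made up. A row lasts 1/8 s, in which the tool goes at most 62.5 mm and 10.7 degrees, less where a joint would pass 70% of its speed; a pose out of reach is approached as far as the arm can. A call is refused whole if a number of a shift passes 6.25 or a number of a turn 10.7, either way. A call with a gripper value outside its range is refused whole. The fingers move at their own pace and stop on an object; "force" is the grip in N (left out, the last holds). Time passes only in rows, so rows that do not move let the fingers close, or fill a call up. It gives the time, the measured TCP pose, the force and the opening at its end, in the units of the state.
- sense(): the state, without advancing time (a new reading comes with each control period).
- capture(name): name is "scene" or "side" or "wrist"; returns a dict with "color" (400x640x3 uint8, red, green, blue), "camera_matrix" (3x3 intrinsics, pixels), "T" (4x4, takes a point from camera to world coordinates). Camera axes: x right, y down, z forward; pixel columns grow to the right and rows downward; lengths in m; the calibration is good to about 2 mm. A picture is of the moment at which its call begins. There is no depth.
- finish_job(): hands the job in, once; it reports no verdict.
The state is a dict: "time_s": time; "joint_positions": joint angles; "qd": joint speeds; "joint_torque": joint torques, N m; "eef_pos": TCP position; "eef_rot": TCP orientation; "force": force on the tool from outside, world axes, zero at the start; "wrist_torque": the same for the moment, N m; "gripper_width": finger opening in m.
Only numpy, scipy, OpenCV 4.12 (cv2) and the standard library are available. Lean on these libraries where they do the work, as an engineer would, in place of code of your own. Each camera call takes 0.05 s, during which the arm holds its last target.

## Working session

There is one attempt and no reset: what is moved stays moved. The work goes in short steps, Python scripts to look and compute and a tool call to move; the robot and the scene stay as the last step left them, time stands still between calls to the robot, and variables do not carry over. Pictures are saved under pics/ and viewed, and the job is handed in when it is done.

Besides the shell and the picture viewer there is one more tool, called after "Emit:" as name(argument=value, ...) on one line, values as JSON. step_arm: Moves the arm, as the interface text tells. Its arguments: {"type":"object","properties":{"commands":{"type":"array"},"force":{"type":"number"}},"required":["commands"]}

```bash
mkdir -p pics; ls; cat > h.py <<'E'
import numpy as np, cv2
from station import sense, capture, finish_job
def snap(cam,fn):
    c=capture(cam); cv2.imwrite('pics/'+fn+'.png',c['color'][:,:,::-1]); np.savez('pics/'+fn+'.npz',**c); return c
def load(fn): return dict(np.load('pics/'+fn+'.npz'))
def ray(c,u,v,z):
    d=c['T'][:3,:3]@np.linalg.inv(c['camera_matrix'])@np.array([u,v,1.]); o=c['T'][:3,3]
    return o+d*(z-o[2])/d[2]
def proj(c,p):
    q=np.linalg.inv(c['T'])@np.append(p,1.); q=c['camera_matrix']@q[:3]; return q[:2]/q[2]
E
python3 - <<'E'
from h import *
for n in ['scene','side','wrist']:
    c=snap(n,n+'0'); print(n,c['T'].round(3).tolist(),c['camera_matrix'][0].round(1))
s=sense(); print(s)
E
```

```text
pics
scene [[0.771, 0.489, -0.409, 1.025], [0.637, -0.607, 0.475, -0.564], [-0.016, -0.626, -0.779, 1.024], [0.0, 0.0, 0.0, 1.0]] [379.7   0.  317.5]
side [[-0.988, -0.118, 0.102, 0.416], [-0.156, 0.73, -0.666, 0.89], [0.004, -0.674, -0.739, 1.047], [0.0, 0.0, 0.0, 1.0]] [445.2   0.  317.1]
wrist [[0.385, -0.891, -0.24, 0.316], [-0.923, -0.372, -0.099, -0.572], [-0.001, 0.26, -0.966, 0.385], [0.0, 0.0, 0.0, 1.0]] [327.    0.  318.4]
{'time_s': 0.15, 'joint_positions': array([-1.25861564e+00,  1.24336818e-01,  1.65134665e+00, -2.32031089e-05,
        1.36752724e+00, -8.25768460e-02]), 'qd': array([-6.86698478e-04, -3.26437721e-03, -3.76674740e-03,  6.08699885e-04,
       -6.23809669e-05,  3.93239425e-04]), 'joint_torque': array([ 4.35953152e-04, -4.18192470e+01, -3.60471547e+01,  7.75026809e-02,
        4.68725804e-02, -1.04131539e-04]), 'eef_pos': array([ 0.24980578, -0.59953615,  0.21368948]), 'eef_rot': array([-4.93870389e-04,  8.32042010e-01, -5.54712032e-01, -6.40891652e-04]), 'force': array([0.82557042, 0.50430488, 0.41930872]), 'wrist_torque': array([ 0.0145565 ,  0.01416846, -0.0258024 ]), 'gripper_width': 0.09533644634253086}
```

View pics/scene0.png

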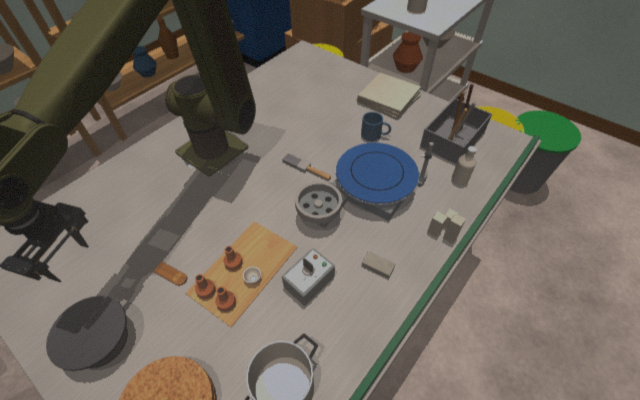

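View pics/side0.png

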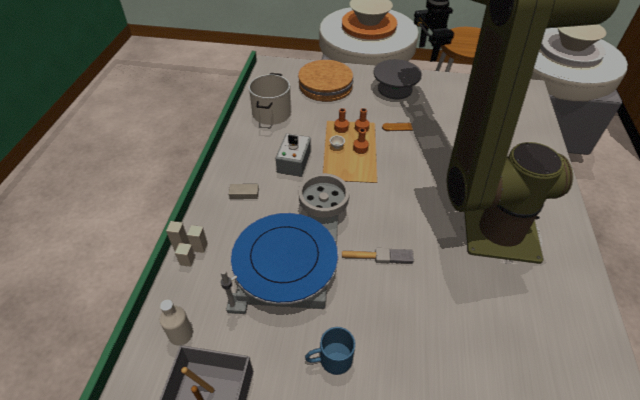

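View pics/wrist0.png

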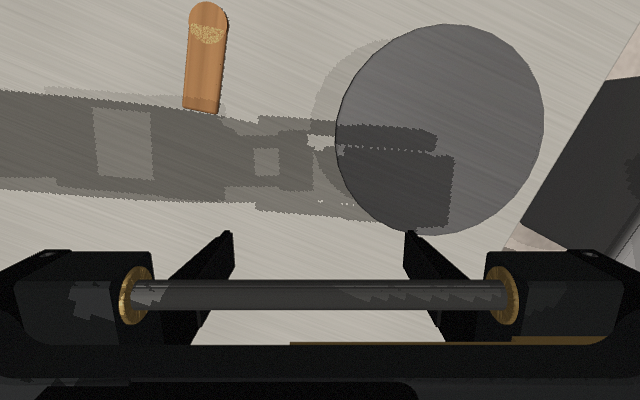

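```bash
python3 - <<'E'
from h import *
a=load('scene0')['color'][:,:,::-1]; b=load('side0')['color'][:,:,::-1]
x=cv2.resize(a[215:325,180:340],(800,550),interpolation=cv2.INTER_CUBIC)
y=cv2.resize(b[60:190,265:425],None,fx=4.5,fy=4.5,interpolation=cv2.INTER_CUBIC)
cv2.imwrite('pics/z1.png',x);cv2.imwrite('pics/z2.png',y)
z=cv2.resize(b[200:320,200:360],(800,600),interpolation=cv2.INTER_CUBIC)
cv2.imwrite('pics/z3.png',z)
z=cv2.resize(a[120:230,280:440],(800,550),interpolation=cv2.INTER_CUBIC)
cv2.imwrite('pics/z4.png',z)
E
```

```text
(no output)
```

View pics/z1.png

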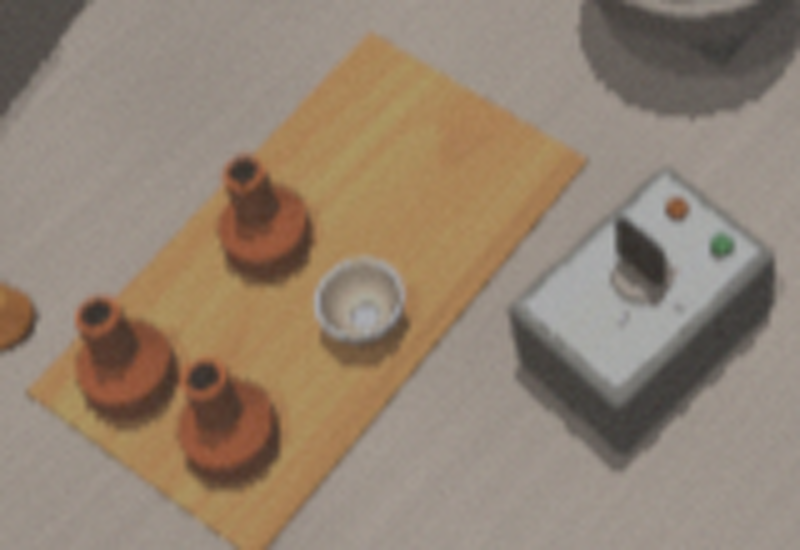

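View pics/z2.png

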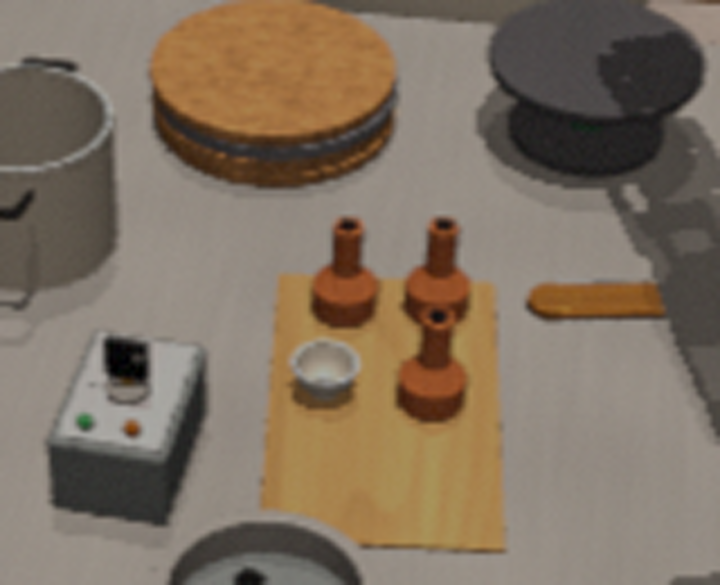

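View pics/z3.png

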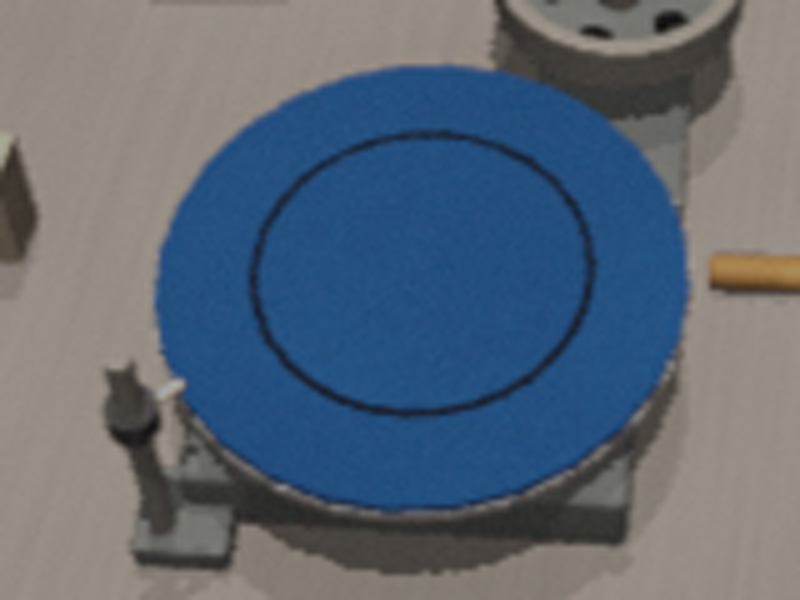

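View pics/z4.png

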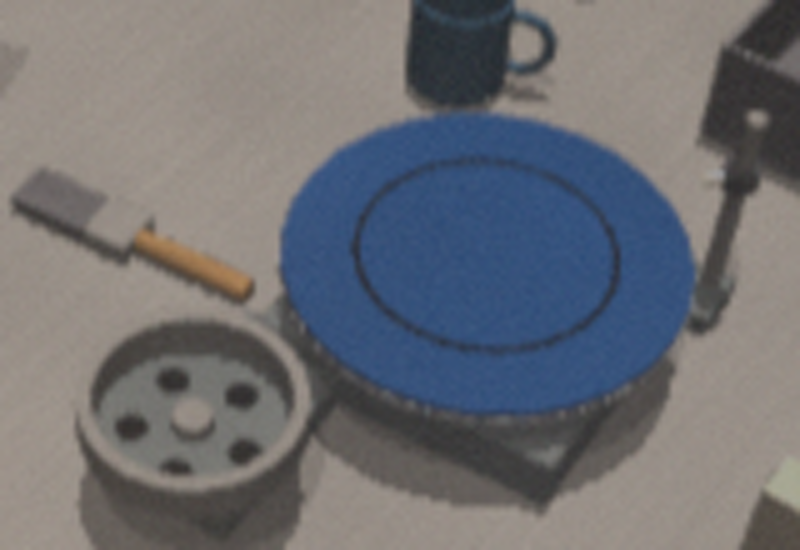

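```bash
python3 - <<'E'
from h import *
A=load('scene0');B=load('side0')
def tri(pa,pb):
    r=[]
    M=np.zeros((3,3));q=np.zeros(3)
    for c,p in ((A,pa),(B,pb)):
        d=c['T'][:3,:3]@np.linalg.inv(c['camera_matrix'])@np.array([*p,1.]);d/=np.linalg.norm(d)
        P=np.eye(3)-np.outer(d,d);M+=P;q+=P@c['T'][:3,3]
    return np.linalg.solve(M,q).round(4)
a=lambda x,y:(180+x/5-.4,215+y/5-.4)
b=lambda x,y:(265+x/4.5-.4,60+y/4.5-.4)
for n,p,q in (('v1',a(244,173),b(438,317)),('v2',a(99,316),b(441,225)),('v3',a(206,377),b(347,227)),('dish rim',a(360,300),b(325,360))):
    print(n,ray(A,*p,.088).round(4)[:2],ray(B,*q,.088).round(4)[:2],tri(p,q))
def deck(c):
    hsv=cv2.cvtColor(c['color'],cv2.COLOR_RGB2HSV)
    m=cv2.inRange(hsv,(100,110,60),(118,255,255))
    cs,_=cv2.findContours(m,0,1);k=max(cs,key=cv2.contourArea)
    pts=np.array([ray(c,*p[0],.085)[:2] for p in cv2.convexHull(k)])
    S=np.c_[2*pts,np.ones(len(pts))];s=np.linalg.lstsq(S,(pts**2).sum(1),rcond=None)[0]
    return s[:2],np.sqrt(s[2]+s[:2]@s[:2])
print(deck(A),deck(B))
d=lambda x,y:(280+x/5-.4,120+y/5-.4)
e=lambda x,y:(200+x/5-.4,200+y/5-.4)
print('hub',ray(A,*d(193,418),.076),'side hub',ray(B,323,196,.076))
# rim outer ellipse approx in scene
print('rim',[ray(A,*d(*p),.095)[:2].round(3) for p in((80,420),(311,390),(190,318),(195,492))])
print('ptr tip',tri(d(712,176),e(183,384)))
print('post top',tri(d(757,118),e(120,365)))
print('key top corners',ray(A,*a(616,220),.118),ray(A,*a(666,256),.118))
print('key side',ray(B,*b(107,342),.118),ray(B,*b(150,345),.118))
print('box',[ray(A,*a(*p),.07).round(3)[:2] for p in((512,308),(668,168),(773,248),(618,398))])
print('board',[ray(A,*a(*p),.003).round(3)[:2] for p in((32,395),(373,33),(588,158),(255,548))])
E
```

```text
v1 [ 0.4456 -0.2902] [ 0.4464 -0.2933] [ 0.4466 -0.2908  0.0899]
v2 [ 0.4523 -0.4024] [ 0.4542 -0.4066] [ 0.454  -0.4029  0.0908]
v3 [ 0.5255 -0.3894] [ 0.5269 -0.3922] [ 0.5266 -0.3898  0.0899]
dish rim [ 0.5566 -0.3051] [ 0.5238 -0.2309] [ 0.5301 -0.2909  0.0362]
(array([0.6026604 , 0.23863511]), np.float64(0.13702181734871582)) (array([0.60218844, 0.23929061]), np.float64(0.13886850279973675))
hub [0.53334228 0.0108149  0.076     ] side hub [0.53322686 0.01388759 0.076     ]
rim [array([ 0.489, -0.046]), array([0.587, 0.064]), array([0.488, 0.063]), array([ 0.581, -0.044])]
ptr tip [0.6966 0.3534 0.1295]
post top [0.7114 0.3737 0.1747]
key top corners [ 0.64563632 -0.19064009  0.118     ] [ 0.68119987 -0.19044643  0.118     ]
key side [ 0.67681563 -0.19045359  0.118     ] [ 0.64585706 -0.19212674  0.118     ]
box [array([ 0.617, -0.25 ]), array([ 0.626, -0.125]), array([ 0.707, -0.128]), array([ 0.699, -0.253])]
board [array([ 0.41 , -0.445]), array([ 0.378, -0.137]), array([ 0.554, -0.121]), array([ 0.579, -0.425])]
```

Emit:
step_arm(commands=[[0.7,2.8,4.4,0,0],[0.7,2.8,4.4,0,0],[0.7,2.8,4.4,0,0],[0.7,2.8,4.4,0,0],[0.7,2.8,4.4,0,0],[0.7,2.8,4.4,0,0],[0.7,2.8,4.5,0,0],[0.7,0,0,-4,0],[0.7,0,0,-3.5,0],[0.7,0,0,0,0]], force=12)

```text
time_s: 1.4
eef_pos: [0.4439, -0.2891, 0.136]
eef_rot: [-0.0, 0.832, -0.555, -0.004]
force: [-0.4, 0.0, -0.2]
gripper_width: 0.0666
```

```bash
python3 - <<'E'
from h import *
c=snap('wrist','w1'); snap('side','s1'); s=sense(); print(s['eef_pos'],s['force'])
for z in(.088,):
  for n,p in(('v1',(.446,-.291)),('v2',(.453,-.404)),('v3',(.526,-.390))): print(n,proj(c,[*p,z]).round(0))
E
```

```text
[ 0.44614215 -0.29123524  0.14029956] [-0.48214445 -0.19395959  0.60218035]
v1 [322. 219.]
v2 [468. 267.]
v3 [504. 168.]
```

View pics/w1.png

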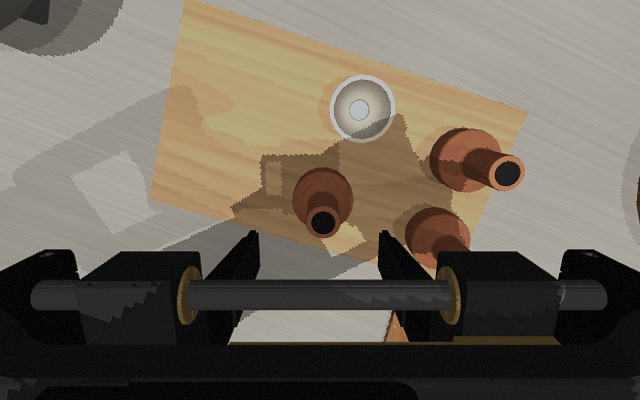

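Emit:
step_arm(commands=[[0.7,-0.1,0,-4,0],[0.7,0,0,-3,0],[0.7,0,0,-1.8,0],[0.7,0,0,0,0],[0,0,0,0,0],[0,0,0,0,0],[0,0,0,0,0],[0,0,0,0,0],[0,0,0,0,0],[0,0,0,0,0]])

```text
time_s: 2.75
eef_pos: [0.445, -0.2911, 0.0518]
eef_rot: [0.0, 0.832, -0.555, 0.0]
force: [1.1, -1.2, 0.2]
gripper_width: 0.0248
```

Emit:
step_arm(commands=[[0,0,0,2,0],[0,0,0,4,0],[0,0,0,5,0],[0,0,0,5,0],[0,0,2,4,0],[0,1.2,4.5,0,0],[0,1.4,5,0,0],[0,1.4,5,0,0],[0,1.4,5,0,0],[0,1.4,5,0,0]])

```text
time_s: 4.0
eef_pos: [0.5128, -0.0243, 0.251]
eef_rot: [0.0, 0.832, -0.555, -0.0]
force: [0.1, 0.4, -1.5]
gripper_width: 0.0247
```

Emit:
step_arm(commands=[[0,1.4,5,0,0],[0,1.4,5,0,0],[0,1.4,5,0,0],[0,1.4,5,0,0],[0,1.4,5,0,0],[0,1.3,4.5,0,0],[0,1.0,2.8,0,0],[0,0,0,-2,0],[0,0,0,-4,0],[0,0,0,0,0]])

```text
time_s: 5.25
eef_pos: [0.6025, 0.2949, 0.1852]
eef_rot: [0.005, 0.832, -0.555, -0.003]
force: [-0.6, -0.2, -1.5]
gripper_width: 0.0244
```

Emit:
step_arm(commands=[[0,0,0,-2,0],[0,0,0,-1.5,0],[0,0,0,-1,0],[0,0,0,0,0],[0,0,0,0,0],[0,0,0,0,0],[0,0,0,0,0],[0,0,0,0,0],[0,0,0,0,0],[0,0,0,0,0]])

```text
time_s: 6.5
eef_pos: [0.606, 0.297, 0.1467]
eef_rot: [-0.0, 0.832, -0.555, 0.0]
force: [-1.4, 0.0, -1.2]
gripper_width: 0.0251
```

```bash
python3 - <<'E'
from h import *
c=snap('side','s2'); 
cv2.imwrite('pics/s2z.png',cv2.resize(c['color'][180:320,200:380,::-1],None,fx=4,fy=4,interpolation=cv2.INTER_CUBIC))
E
```

```text
(no output)
```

View pics/s2z.png

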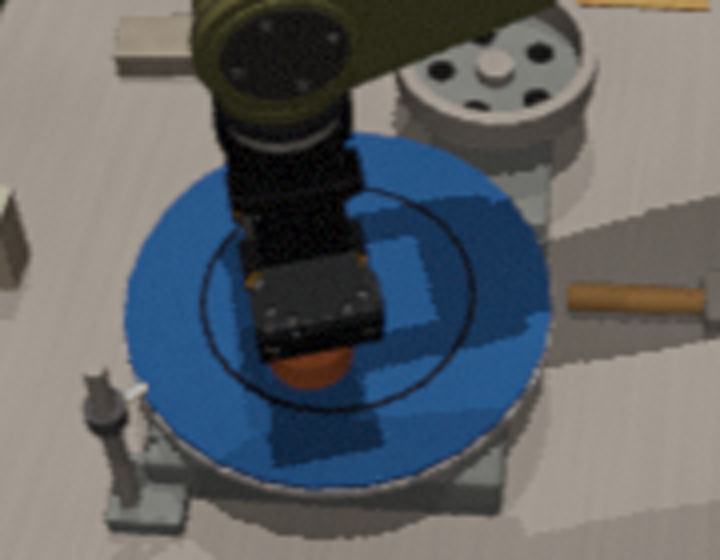

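Emit:
step_arm(commands=[[0,0,0,-0.6,0],[0,0,0,-0.4,0],[0,0,0,-0.15,0],[0,0,0,0,0],[0,0,0,0,0],[0.5,0,0,0,0],[0.65,0,0,0,0],[0.65,0,0,0,0],[0.65,0,0,0,0],[0.65,0,0,0,0]])

```text
time_s: 7.8
eef_pos: [0.606, 0.297, 0.1352]
eef_rot: [-0.0, 0.832, -0.555, 0.0]
force: [-0.3, -0.1, -0.5]
gripper_width: 0.061
```

Emit:
step_arm(commands=[[0.65,0,0,2,0],[0.65,0,0,4,0],[0.65,0,0,4,0],[0.65,-0.3,-2.7,0,0],[0.65,-0.6,-5,0,0],[0.65,-0.6,-5.5,0,0],[0.65,-0.6,-5.5,0,0],[0.65,-0.6,-5.5,0,0],[0.65,-0.6,-5.5,0,0],[0.65,-0.7,-5.5,0,0]])

```text
time_s: 9.05
eef_pos: [0.5647, -0.0573, 0.235]
eef_rot: [0.0, 0.832, -0.555, -0.0]
force: [1.1, -0.6, 0.1]
gripper_width: 0.0616
```

Emit:
step_arm(commands=[[0.65,-0.7,-5.5,0,0],[0.65,-0.7,-5.5,0,0],[0.65,-0.7,-5.5,0,0],[0.65,-0.6,-5.5,0,0],[0.65,-0.6,-5.5,0,0],[0.65,-0.5,-4,-2,0],[0.65,-0.2,-2,-3,0],[0.65,0,0,-3,0],[0.65,0,0,0,0],[0.65,0,0,0,0]])

```text
time_s: 10.3
eef_pos: [0.526, -0.3903, 0.1564]
eef_rot: [0.0, 0.832, -0.555, 0.001]
force: [0.7, 0.0, 0.6]
gripper_width: 0.062
```

```bash
python3 - <<'E'
from h import *
c=snap('wrist','w3'); snap('side','s3');snap('scene','c3'); s=sense(); print(s['eef_pos'],s['force'])
for n,p in(('v2',(.453,-.404)),('v3',(.526,-.390))): print(n,proj(c,[*p,.088]).round(0))
E
```

```text
[ 0.52680162 -0.39042814  0.15740952] [ 0.15422627  0.30814344 -0.62509279]
v2 [299. 297.]
v3 [318. 212.]
```

View pics/w3.png

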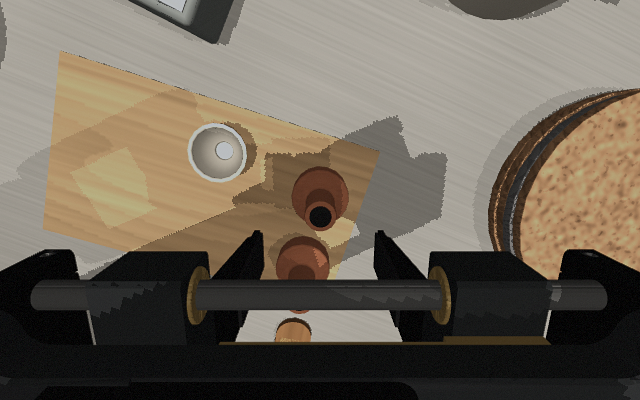

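View pics/s3.png

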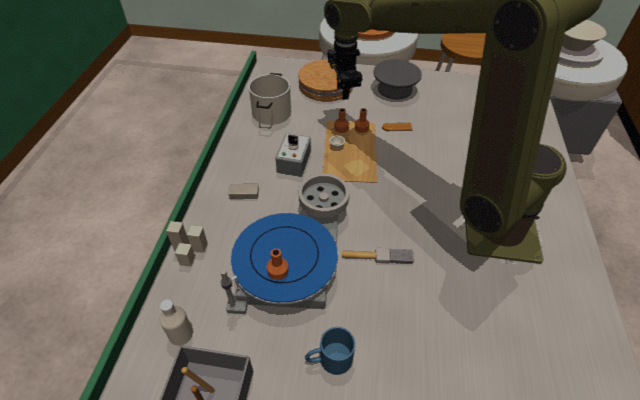

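Emit:
step_arm(commands=[[0.65,-0.1,0,-4,0],[0.65,0,0,-3.5,0],[0.65,0,0,-2,0],[0.65,0,0,-1,0],[0.65,0,0,0,0],[0,0,0,0,0],[0,0,0,0,0],[0,0,0,0,0],[0,0,0,0,0],[0,0,0,0,0]])

```text
time_s: 11.7
eef_pos: [0.5251, -0.3901, 0.0503]
eef_rot: [0.0, 0.832, -0.555, 0.0]
force: [0.6, -0.3, -0.6]
gripper_width: 0.0247
```

Emit:
step_arm(commands=[[0,0,0,2,0],[0,0,0,4,0],[0,0,0,5,0],[0,0,0,5,0],[0,0,2,4,0],[0,1.0,4.5,0,0],[0,1.1,5,0,0],[0,1.1,5,0,0],[0,1.1,5,0,0],[0,1.1,5,0,0]])

```text
time_s: 12.95
eef_pos: [0.579, -0.1233, 0.2515]
eef_rot: [-0.0, 0.832, -0.555, 0.001]
force: [0.6, -0.4, -1.5]
gripper_width: 0.0248
```

Emit:
step_arm(commands=[[0,1.1,5,0,0],[0,1.1,5,0,0],[0,1.1,5,0,0],[0,1.1,5,0,0],[0,1.1,5,0,0],[0,1.1,5,0,0],[0,0.7,3.5,0,0],[0,0,0,-2,0],[0,0,0,-4,0],[0,0,0,-3,0]])

```text
time_s: 14.2
eef_pos: [0.6508, 0.2088, 0.1581]
eef_rot: [0.001, 0.832, -0.555, -0.001]
force: [0.8, 0.4, -1.7]
gripper_width: 0.0243
```

Emit:
step_arm(commands=[[0,0,0,-1.2,0],[0,0,0,0,0],[0,0,0,0,0],[0,0,0,0,0],[0,0,0,0,0],[0,0,0,0,0],[0,0,0,0,0],[0,0,0,0,0],[0,0,0,0,0],[0,0,0,0,0]])

```text
time_s: 15.45
eef_pos: [0.6519, 0.21, 0.1481]
eef_rot: [0.0, 0.832, -0.555, -0.0]
force: [0.2, 0.1, -1.8]
gripper_width: 0.0248
```

Down 1.4 cm, release, and rise.

Emit:
step_arm(commands=[[0,0,0,-0.7,0],[0,0,0,-0.5,0],[0,0,0,-0.2,0],[0,0,0,0,0],[0,0,0,0,0],[0.5,0,0,0,0],[0.6,0,0,0,0],[0.6,0,0,0,0],[0.6,0,0,0,0],[0.6,0,0,0,0]])

```text
time_s: 16.7
eef_pos: [0.652, 0.21, 0.1342]
eef_rot: [-0.0, 0.832, -0.555, 0.0]
force: [-0.4, 0.5, -0.9]
gripper_width: 0.0571
```

Emit:
step_arm(commands=[[0.6,0,0,2,0],[0.6,0,0,4,0],[0.6,0,0,4,0],[0.6,-1,-2.7,0,0],[0.6,-1.7,-5,0,0],[0.6,-1.8,-5.5,0,0],[0.6,-1.8,-5.5,0,0],[0.6,-1.8,-5.5,0,0],[0.6,-1.8,-5.5,0,0],[0.6,-1.8,-5.5,0,0]])

```text
time_s: 17.95
eef_pos: [0.5346, -0.1438, 0.2363]
eef_rot: [-0.0, 0.832, -0.555, 0.001]
force: [0.8, -0.4, 0.3]
gripper_width: 0.0572
```

Emit:
step_arm(commands=[[0.6,-1.7,-5.5,0,0],[0.6,-1.7,-5.5,0,0],[0.6,-1.7,-5.5,0,0],[0.6,-1.7,-5.5,0,0],[0.6,-1,-3,-2,0],[0.6,-0.4,-1.2,-3,0],[0.6,0,0,-3,0],[0.6,0,0,0,0],[0.6,0,0,0,0],[0.6,0,0,0,0]])

```text
time_s: 19.2
eef_pos: [0.454, -0.4047, 0.1567]
eef_rot: [0.0, 0.832, -0.554, 0.002]
force: [-1.0, 0.1, -1.1]
gripper_width: 0.0572
```

```bash
python3 - <<'E'
from h import *
c=snap('wrist','w4'); snap('side','s4');snap('scene','c4'); s=sense(); print(s['eef_pos'],s['force'])
for n,p in(('v2',(.453,-.404)),): print(n,proj(c,[*p,.088]).round(0))
E
```

```text
[ 0.45354968 -0.40431661  0.15555667] [-0.0437248  -0.10665884 -0.40947703]
v2 [316. 213.]
```

View pics/w4.png

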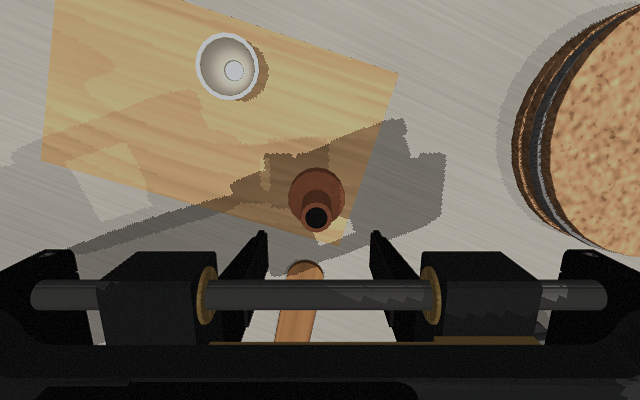

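View pics/s4.png

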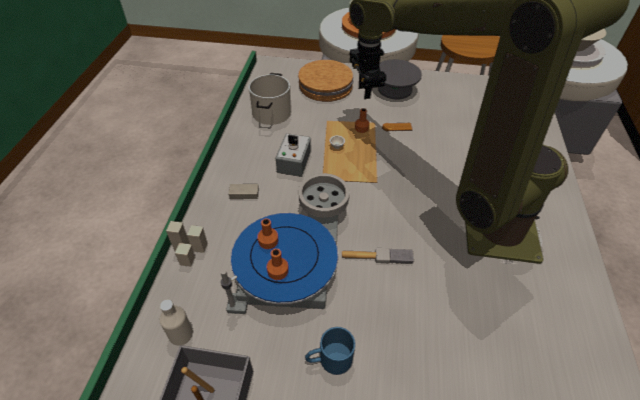

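Emit:
step_arm(commands=[[0.6,-0.1,0,-4,0],[0.6,0,0,-3.5,0],[0.6,0,0,-2,0],[0.6,0,0,-0.9,0],[0.6,0,0,0,0],[0,0,0,0,0],[0,0,0,0,0],[0,0,0,0,0],[0,0,0,0,0],[0,0,0,0,0]])

```text
time_s: 20.6
eef_pos: [0.4521, -0.4041, 0.0505]
eef_rot: [0.0, 0.832, -0.555, 0.0]
force: [-0.5, 0.3, 1.4]
gripper_width: 0.0248
```

```bash
python3 - <<'E'
from h import *
B=load('side0')
for p in((.606,.297),(.652,.21),(.552,.21)): print(proj(B,[*p,.17]),proj(load('scene0'),[*p,.17]))
cv2.imwrite('pics/z5.png',cv2.resize(load('s4')['color'][200:300,220:350,::-1],None,fx=5,fy=5,interpolation=cv2.INTER_CUBIC))
E
```

```text
[275.92959226 252.53326096] [390.34060205 143.07013563]
[265.60749133 222.10739564] [387.64076788 164.21002111]
[304.57597482 227.04505688] [361.44541257 150.33496033]
```

View pics/z5.png

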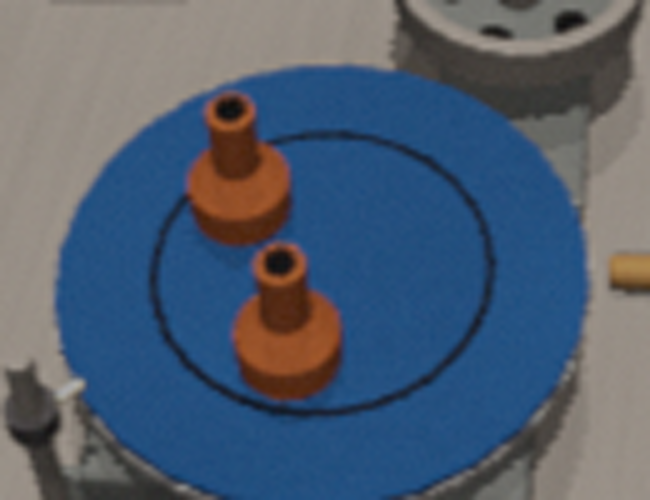

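Emit:
step_arm(commands=[[0,0,0,2,0],[0,0,0,4,0],[0,0,0,5,0],[0,0,0,5,0],[0,0,2,4,0],[0,0.8,4.5,0,0],[0,0.9,5,0,0],[0,0.9,5,0,0],[0,0.9,5,0,0],[0,0.9,5,0,0]])

```text
time_s: 21.85
eef_pos: [0.4959, -0.1374, 0.2512]
eef_rot: [-0.0, 0.832, -0.555, 0.001]
force: [0.7, 0.5, -2.3]
gripper_width: 0.0247
```

Emit:
step_arm(commands=[[0,0.9,5,0,0],[0,0.9,5,0,0],[0,0.9,5,0,0],[0,0.8,5,0,0],[0,0.8,5,0,0],[0,0.8,5,0,0],[0,0.5,3.5,0,0],[0,0,1.4,-2,0],[0,0,0,-4,0],[0,0,0,-3,0]])

```text
time_s: 23.1
eef_pos: [0.5506, 0.2092, 0.1575]
eef_rot: [0.001, 0.832, -0.555, -0.001]
force: [0.4, -0.3, -2.4]
gripper_width: 0.0248
```

Emit:
step_arm(commands=[[0,0,0,-1.2,0],[0,0,0,-0.7,0],[0,0,0,-0.5,0],[0,0,0,0,0],[0,0,0,0,0],[0,0,0,0,0],[0,0,0,0,0],[0,0,0,0,0],[0,0,0,0,0],[0,0,0,0,0]])

```text
time_s: 24.35
eef_pos: [0.552, 0.21, 0.1361]
eef_rot: [0.0, 0.832, -0.555, -0.0]
force: [-0.2, 0.8, -1.6]
gripper_width: 0.0246
```

Emit:
step_arm(commands=[[0,0,0,-0.2,0],[0,0,0,0,0],[0,0,0,0,0],[0.5,0,0,0,0],[0.6,0,0,0,0],[0.6,0,0,0,0],[0.6,0,0,0,0],[0.6,0,0,2,0],[0.6,0,0,4,0],[0.6,0,0,4,0]])

```text
time_s: 25.6
eef_pos: [0.5521, 0.2101, 0.2367]
eef_rot: [-0.0, 0.832, -0.555, 0.0]
force: [1.3, 0.4, 0.4]
gripper_width: 0.0572
```

Emit:
step_arm(commands=[[0.6,0,-4,0,0],[0.6,0,-5,0,0],[0.6,0,-5,0,0],[0.6,0,-5,0,9],[0.6,0,-5,0,9],[0.6,0,-5,0,9],[0.6,0,-3,0,9],[0.6,0,0,0,9],[0.6,0,0,0,0],[0.6,0,0,0,0]])

```text
time_s: 26.85
eef_pos: [0.5522, -0.1098, 0.2351]
eef_rot: [0.0, 0.981, -0.195, 0.001]
force: [0.2, 0.0, -0.4]
gripper_width: 0.0572
```

```bash
python3 - <<'E'
from h import *
c=snap('wrist','w5'); a=snap('side','s5');b=snap('scene','c5'); s=sense(); print(s['eef_pos'],s['eef_rot'])
cv2.imwrite('pics/z6.png',cv2.resize(a['color'][170:320,200:360,::-1],None,fx=4,fy=4,interpolation=cv2.INTER_CUBIC))
cv2.imwrite('pics/z7.png',cv2.resize(b['color'][120:230,280:440,::-1],None,fx=5,fy=5,interpolation=cv2.INTER_CUBIC))
E
```

```text
[ 0.55207146 -0.10955009  0.23450181] [ 8.44492375e-06  9.80970820e-01 -1.94155119e-01  2.00597833e-04]
```

View pics/w5.png

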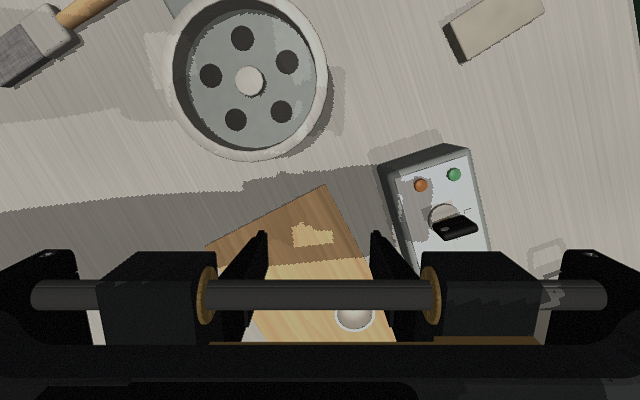

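View pics/z6.png

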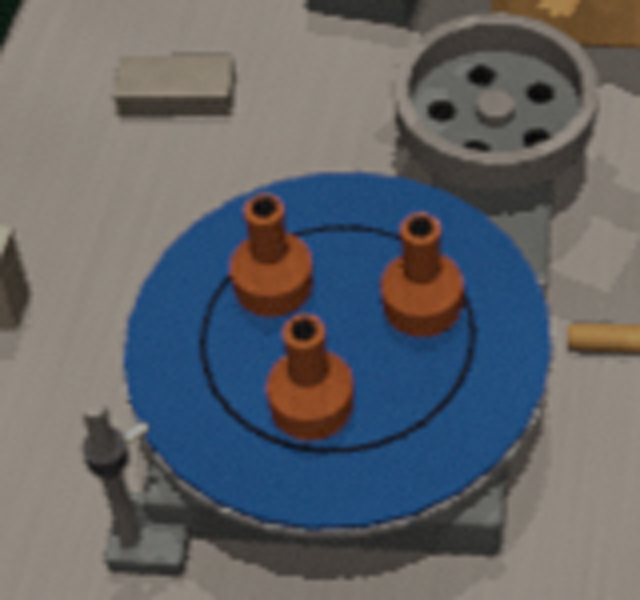

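View pics/z7.png

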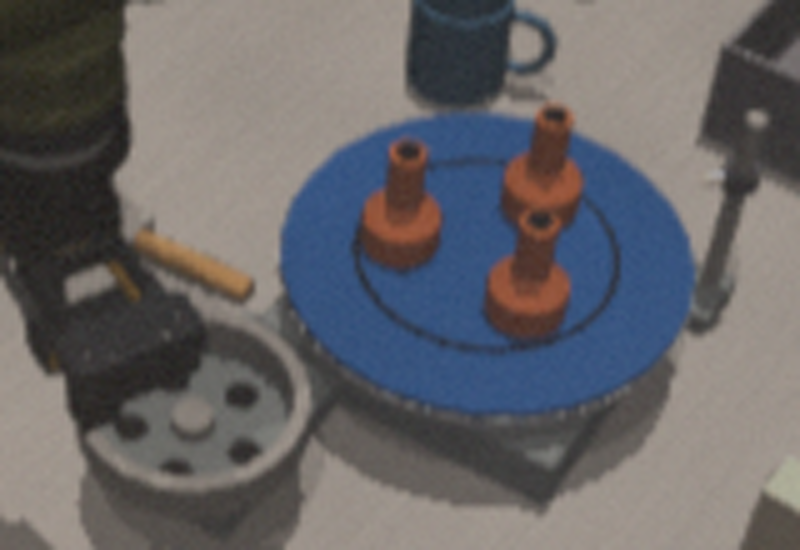

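```bash
python3 - <<'E'
from h import *
c=load('w5')
print(ray(c,249,81,.076), 'rim inner bottom',ray(c,252,149,.095),ray(c,262,162,.095), 'outer L/R',ray(c,162,75,.095),ray(c,328,75,.095))
print(ray(c,162,75,.095)-ray(c,328,75,.095))
print('key',[ray(c,*p,.118).round(3) for p in((433,217),(472,213),(480,233),(440,240))])
A=load('c5');d=lambda x,y:(280+x/5-.4,120+y/5-.4)
B=load('s5');e=lambda x,y:(200+x/4-.4,170+y/4-.4)
print([ray(A,*d(*p),.17).round(3)[:2] for p in((408,151),(541,220),(554,115))])
print([ray(B,*e(*p),.17).round(3)[:2] for p in((420,227),(264,207),(303,330))])
E
```

```text
[0.53023333 0.01062885 0.076     ] rim inner bottom [ 0.50949534 -0.04810908  0.095     ] [ 0.51300949 -0.06287184  0.095     ] outer L/R [0.46353868 0.04172721 0.095     ] [ 0.60035974 -0.01481814  0.095     ]
[-0.13682106  0.05654535  0.        ]
key [array([ 0.642, -0.168,  0.118]), array([ 0.677, -0.178,  0.118]), array([ 0.678, -0.2  ,  0.118]), array([ 0.642, -0.192,  0.118])]
[array([0.55 , 0.212]), array([0.651, 0.213]), array([0.605, 0.299])]
[array([0.552, 0.208]), array([0.653, 0.208]), array([0.608, 0.296])]
```

Emit:
step_arm(commands=[[0.45,2.2,4.7,0,0],[0.45,2.2,4.8,0,0],[0.45,0,0,-4,0],[0.45,0,0,-5,0],[0.45,0,0,-3,0],[0.45,0,0,0,0],[0.45,0,0,0,0],[0.45,0,0,0,0],[0.45,0,0,0,0],[0.45,0,0,0,0]])

```text
time_s: 28.25
eef_pos: [0.5964, -0.0151, 0.115]
eef_rot: [-0.0, 0.981, -0.194, 0.001]
force: [-0.5, 0.4, -0.4]
gripper_width: 0.0431
```

```bash
python3 - <<'E'
from h import *
c=snap('wrist','w6'); s=sense(); print(s['eef_pos'],s['eef_rot'])
E
```

```text
[ 0.59623411 -0.01506347  0.11475313] [-4.51684705e-05  9.80979412e-01 -1.94111292e-01  4.43933406e-04]
```

View pics/w6.png

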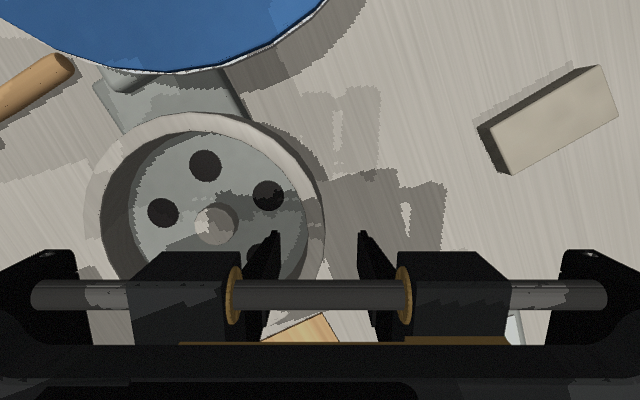

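Emit:
step_arm(commands=[[0.45,0,0,-2.5,0],[0.45,0,0,-1.5,0],[0.45,0,0,-0.4,0],[0.45,0,0,0,0],[0,0,0,0,0],[0,0,0,0,0],[0,0,0,0,0],[0,0,0,0,0],[0,0,0,0,0],[0,0,0,0,0]], force=15)

```text
time_s: 29.55
eef_pos: [0.5947, -0.0144, 0.0704]
eef_rot: [-0.0, 0.981, -0.194, -0.002]
force: [-4.8, 1.3, 4.5]
gripper_width: 0.0103
```

```bash
python3 - <<'E'
from h import *
s=sense(); print(s['eef_pos'],s['force'],s['gripper_width'],s['wrist_torque'])
# arc plan: start -22.4deg, 9 deg per row, clockwise
R=.0695;f=np.radians(-22.4)
for n in range(13):
    g=f-np.radians(9); print(n,np.round(100*R*np.array([np.cos(g)-np.cos(f),np.sin(g)-np.sin(f)]),2)); f=g
E
```

```text
[ 0.59466255 -0.01439962  0.07036369] [-4.76598824  1.26626811  4.45101564] 0.010317686305291006 [ 0.2473449   0.92071501 -0.28280281]
0 [-0.49 -0.97]
1 [-0.64 -0.88]
2 [-0.77 -0.77]
3 [-0.88 -0.64]
4 [-0.97 -0.5 ]
5 [-1.04 -0.34]
6 [-1.08 -0.17]
7 [-1.09 -0.  ]
8 [-1.08  0.17]
9 [-1.04  0.34]
10 [-0.97  0.49]
11 [-0.88  0.64]
12 [-0.77  0.77]
```

Emit:
step_arm(commands=[[0,-0.6,-0.9,0,-9],[0,-0.65,-0.88,0,-9],[0,-0.77,-0.77,0,-9],[0,-0.88,-0.64,0,-9],[0,-0.97,-0.5,0,-9],[0,-1.04,-0.34,0,-9],[0,-1.08,-0.17,0,-9],[0,-1.09,0,0,-9],[0,-1.08,0.17,0,-9],[0,-1.04,0.34,0,-9]])

```text
time_s: 30.8
eef_pos: [0.5057, -0.0523, 0.0705]
eef_rot: [0.002, -0.554, 0.833, -0.002]
force: [8.3, -0.0, -5.7]
gripper_width: 0.0099
```

```bash
python3 - <<'E'
from h import *
s=sense(); print(s['eef_pos'],s['eef_rot'],s['force'],s['gripper_width'],s['wrist_torque'])
snap('side','s7')
E
```

```text
[ 0.50572197 -0.0522815   0.07045973] [ 0.00223647 -0.55367962  0.83272466 -0.00187471] [ 8.29507881e+00 -6.67937516e-03 -5.66293190e+00] 0.009876725017090119 [ 0.05924031 -1.24169986 -0.25239698]
```

View pics/s7.png

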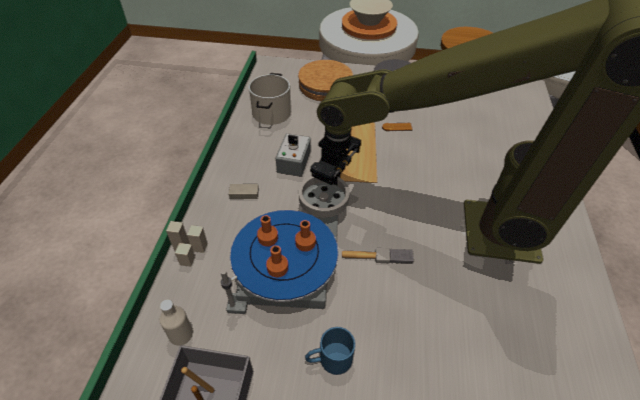

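Emit:
step_arm(commands=[[0,-0.97,0.49,0,-9],[0,-0.88,0.64,0,-9],[0,0,0,0,0],[0.45,0,0,0,0],[0.45,0,0,0,0],[0.45,0,0,0,0],[0.45,0,0,0,0],[0.45,0,0,2,0],[0.45,0,0,3,0],[0.45,0,0,0,0]])

```text
time_s: 32.1
eef_pos: [0.4874, -0.041, 0.1228]
eef_rot: [0.002, -0.42, 0.908, -0.002]
force: [0.2, 0.2, 0.8]
gripper_width: 0.0424
```

```bash
python3 - <<'E'
from h import *
s=sense(); print(s['eef_pos'],s['eef_rot'],s['force'],s['gripper_width'])
C=np.array([.5305,.0125])
print(C+.0695*np.array([np.cos(np.radians(-22.4)),np.sin(np.radians(-22.4))])-s['eef_pos'][:2])
E
```

```text
[ 0.48741333 -0.04098648  0.12281723] [ 0.00217056 -0.41972351  0.90764802 -0.00158844] [0.17615799 0.19299219 0.83081745] 0.04235793381279511
[0.10734262 0.02700209]
```

Emit:
step_arm(commands=[[0.45,1.07,0.27,0,10.5],[0.45,1.07,0.27,0,10.5],[0.45,1.07,0.27,0,10.5],[0.45,1.07,0.27,0,10.5],[0.45,1.07,0.27,0,10.5],[0.45,1.07,0.27,0,10.5],[0.45,1.07,0.27,0,10.5],[0.45,1.07,0.27,0,10.5],[0.45,1.07,0.27,0,10.5],[0.45,1.07,0.27,0,10.5]])

```text
time_s: 33.35
eef_pos: [0.5919, -0.0134, 0.1183]
eef_rot: [0.0, 0.976, -0.217, -0.001]
force: [0.2, -0.8, -1.0]
gripper_width: 0.0428
```

Emit:
step_arm(commands=[[0.45,0,0,-1,3],[0.45,0,0,-2.5,0],[0.45,0,0,-1.5,0],[0.45,0,0,-0.2,0],[0.45,0,0,0,0],[0,0,0,0,0],[0,0,0,0,0],[0,0,0,0,0],[0,0,0,0,0],[0,0,0,0,0]])

```text
time_s: 34.6
eef_pos: [0.5953, -0.0147, 0.0688]
eef_rot: [0.0, 0.981, -0.194, 0.004]
force: [8.6, -4.0, -5.8]
gripper_width: 0.0126
```

```bash
python3 - <<'E'
from h import *
s=sense(); print(s['eef_pos'],s['eef_rot'],s['force'],s['gripper_width'],s['wrist_torque'])
E
```

```text
[ 0.59529548 -0.0147439   0.06876685] [ 3.93459865e-04  9.81038435e-01 -1.93773964e-01  3.88401639e-03] [ 8.60880759 -3.9590336  -5.77080316] 0.01260770260823741 [-0.48712543 -1.49623365  0.24074647]
```

Emit:
step_arm(commands=[[0,-0.43,-0.97,0,-9],[0,-0.64,-0.88,0,-9],[0,-0.77,-0.77,0,-9],[0,-0.88,-0.64,0,-9],[0,-0.97,-0.5,0,-9],[0,-1.04,-0.34,0,-9],[0,-1.08,-0.17,0,-9],[0,-1.09,0,0,-9],[0,-1.08,0.17,0,-9],[0,-1.04,0.34,0,-9]])

```text
time_s: 35.85
eef_pos: [0.5025, -0.0517, 0.0687]
eef_rot: [0.0, -0.554, 0.832, -0.001]
force: [1.3, 0.2, -0.7]
gripper_width: 0.0118
```

Emit:
step_arm(commands=[[0,-0.97,0.49,0,-9],[0,-0.88,0.64,0,-9],[0,0,0,0,0],[0.45,0,0,0,0],[0.45,0,0,0,0],[0.45,0,0,0,0],[0.45,0,0,0,0],[0.45,0,0,2,0],[0.45,0,0,3,0],[0.45,0,0,0,0]])

```text
time_s: 37.1
eef_pos: [0.4858, -0.0403, 0.1208]
eef_rot: [0.002, -0.42, 0.908, -0.002]
force: [-0.2, 1.0, -0.2]
gripper_width: 0.0427
```

```bash
python3 - <<'E'
from h import *
s=sense(); print(s['eef_pos'],s['eef_rot'],s['force'],s['gripper_width'])
a=snap('side','s8');b=snap('scene','c8')
cv2.imwrite('pics/z8.png',cv2.resize(a['color'][190:320,210:350,::-1],None,fx=4.6,fy=4.6,interpolation=cv2.INTER_CUBIC))
cv2.imwrite('pics/z9.png',cv2.resize(b['color'][120:230,280:440,::-1],None,fx=5,fy=5,interpolation=cv2.INTER_CUBIC))
E
```

```text
[ 0.48577709 -0.04034269  0.12076851] [ 0.00222033 -0.41967698  0.90766932 -0.00164393] [-0.15202826  0.97253251 -0.17859091] 0.04270922320417741
```

View pics/z8.png

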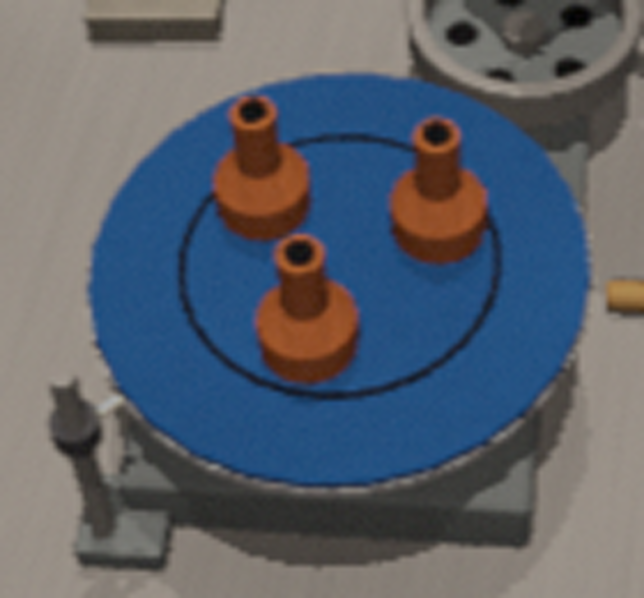

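View pics/z9.png

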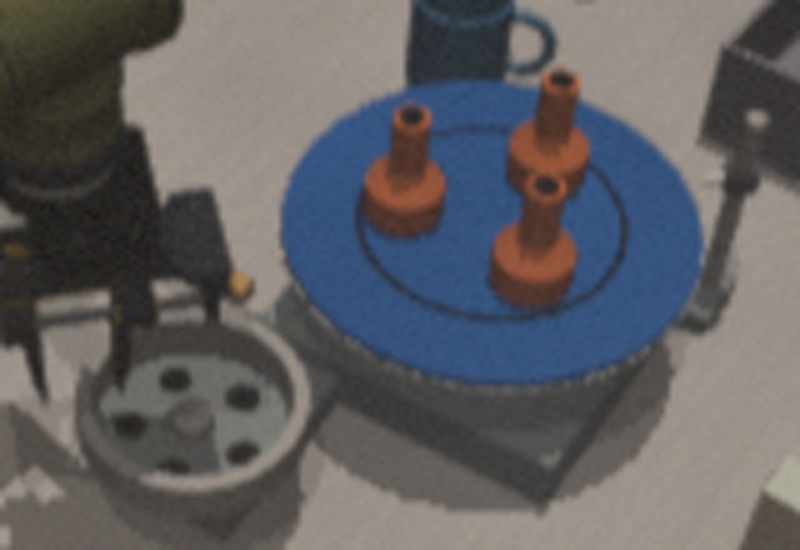

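Emit:
step_arm(commands=[[0.45,0,0,6,10.5],[0.45,0,0,6,10.5],[0.45,0,0,6,10.5],[0.45,1.5,4.5,0,10.5],[0.45,1.6,4.5,0,10.5],[0.45,1.6,4.5,0,10.5],[0.45,1.7,4.6,0,10.5],[0.45,1.7,4.6,0,10.5],[0.45,1.7,4.6,0,10.5],[0.45,1.6,4.7,0,10.5]])

```text
time_s: 38.45
eef_pos: [0.5977, 0.2814, 0.2956]
eef_rot: [0.001, 0.976, -0.217, -0.001]
force: [0.3, -0.3, -0.1]
gripper_width: 0.0425
```

Emit:
step_arm(commands=[[0.45,0,0,0,3],[0.45,0,0,0,0],[0.45,0,0,0,0],[0.45,0,0,0,0],[0.45,0,0,0,0],[0.45,0,0,0,0],[0.45,0,0,0,0],[0.45,0,0,0,0],[0.45,0,0,0,0],[0.45,0,0,0,0]])

```text
time_s: 39.7
eef_pos: [0.5977, 0.2802, 0.2981]
eef_rot: [0.0, 0.981, -0.194, -0.0]
force: [0.1, -0.4, -0.3]
gripper_width: 0.0426
```

```bash
python3 - <<'E'
from h import *
snap('wrist','p1'); s=sense(); print(s['eef_pos'],s['force'],s['joint_positions'])
E
```

```text
[0.59778396 0.28011578 0.29815916] [-0.52109751  0.56811155  0.42404978] [ 3.56929704e-01  1.08497949e-01  1.52808779e+00 -1.36203228e-05
  1.50498704e+00  7.47539989e-01]
```

Emit:
step_arm(commands=[[0.45,2.3,-1,0,0],[0.45,2.3,-1,0,0],[0.45,2.3,-1,0,0],[0.45,2.3,-1,0,0],[0.45,2.3,-1,0,0],[0.45,2.3,-1,0,0],[0.45,2.2,-1,0,0],[0.45,2,-1,0,0],[0.45,0,0,0,0],[0.45,0,0,0,0]])

```text
time_s: 41.0
eef_pos: [0.7773, 0.2005, 0.298]
eef_rot: [-0.0, 0.981, -0.194, -0.0]
force: [-0.6, 1.0, -0.4]
gripper_width: 0.0425
```

```bash
python3 - <<'E'
from h import *
snap('wrist','p2'); s=sense(); print(s['eef_pos'],s['force'],s['qd'].round(3))
E
```

```text
[0.77713086 0.20066702 0.29829053] [-0.27753996  0.1469399   0.85164335] [ 0.004 -0.008  0.002 -0.001  0.    -0.   ]
```

View pics/p1.png

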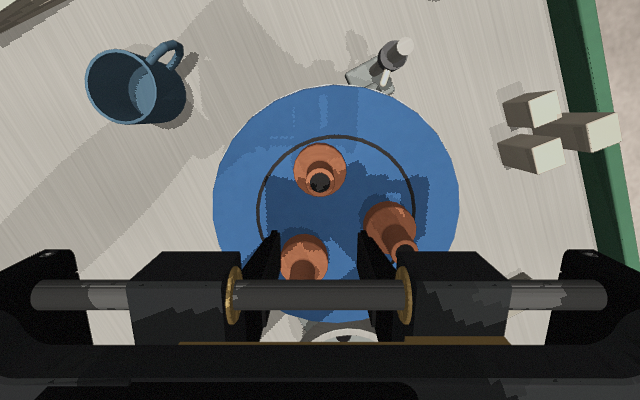

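View pics/p2.png

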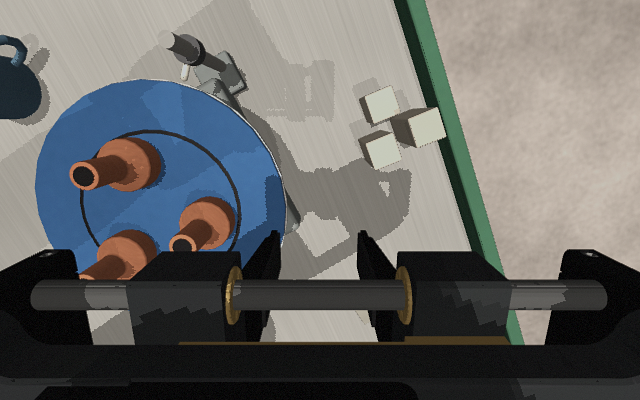

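```bash
python3 - <<'E'
from h import *
a=load('p1')['color'][:,:,::-1];b=load('p2')['color'][:,:,::-1]
A=cv2.resize(a[25:105,330:430],None,fx=7,fy=7,interpolation=cv2.INTER_CUBIC)
B=cv2.resize(b[20:100,150:250],None,fx=7,fy=7,interpolation=cv2.INTER_CUBIC)
cv2.imwrite('pics/p1z.png',A);cv2.imwrite('pics/p2z.png',B)
E
```

```text
(no output)
```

View pics/p1z.png

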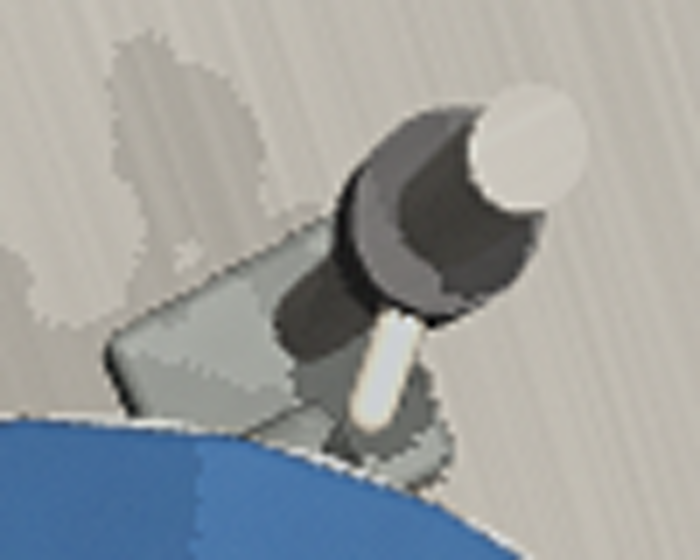

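View pics/p2z.png

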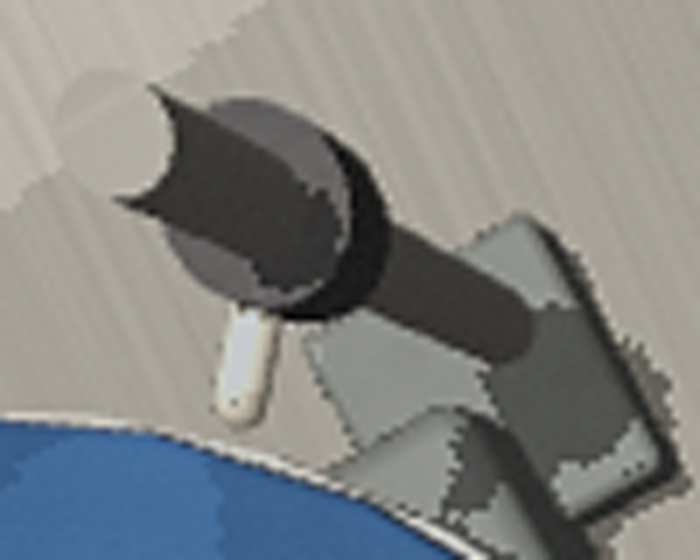

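```bash
cat >> h.py <<'E'
def circ(c,z,ymax=240):
    hsv=cv2.cvtColor(c['color'],cv2.COLOR_RGB2HSV)
    m=cv2.inRange(hsv,(98,90,50),(120,255,255)); m=cv2.morphologyEx(m,cv2.MORPH_CLOSE,np.ones((5,5)))
    cs,_=cv2.findContours(m,0,1);k=max(cs,key=cv2.contourArea)
    H=cv2.convexHull(k)[:,0]
    H=H[H[:,1]<ymax]
    pts=np.array([ray(c,*p,z)[:2] for p in H])
    S=np.c_[2*pts,np.ones(len(pts))];s=np.linalg.lstsq(S,(pts**2).sum(1),rcond=None)[0]
    r=np.sqrt(s[2]+s[:2]@s[:2]); e=np.linalg.norm(pts-s[:2],axis=1)-r
    return s[:2],r,e.std()
def tri2(A,pa,B,pb):
    M=np.zeros((3,3));q=np.zeros(3)
    for c,p in ((A,pa),(B,pb)):
        d=c['T'][:3,:3]@np.linalg.inv(c['camera_matrix'])@np.array([*p,1.]);d/=np.linalg.norm(d)
        P=np.eye(3)-np.outer(d,d);M+=P;q+=P@c['T'][:3,3]
    return np.linalg.solve(M,q)
E
python3 - <<'E'
from h import *
A=load('p1');B=load('p2')
t=tri2(A,(382,84.6),B,(183.6,79.3));print('tip',t)
print('reproj',proj(A,t),proj(B,t))
for z in(.105,.11,.115,.12,.125):
    a=circ(A,z,230);b=circ(B,z,230);print(z,a,b,(a[0]-b[0]).round(4))
E
```

```text
tip [0.69381249 0.34926834 0.12587737]
reproj [381.97904308  84.84297963] [183.57321157  79.05467515]
0.105 (array([0.5998727 , 0.23531656]), np.float64(0.14297844288063005), np.float64(0.00023369895558462105)) (array([0.5944973 , 0.23693953]), np.float64(0.14362917093299005), np.float64(0.00025202405061663214)) [ 0.0054 -0.0016]
0.11 (array([0.60021491, 0.23684888]), np.float64(0.14101624431241172), np.float64(0.00023049173254593376)) (array([0.59737921, 0.23735649]), np.float64(0.14165722408939305), np.float64(0.00024856390371265835)) [ 0.0028 -0.0005]
0.115 (array([0.60055713, 0.23838119]), np.float64(0.13905404574419314), np.float64(0.00022728450950724874)) (array([0.60026113, 0.23777345]), np.float64(0.13968527724579277), np.float64(0.0002451037568086776)) [0.0003 0.0006]
0.12 (array([0.60089934, 0.23991351]), np.float64(0.13709184717597386), np.float64(0.00022407728646856774)) (array([0.60314304, 0.2381904 ]), np.float64(0.13771333040219594), np.float64(0.00024164360990470299)) [-0.0022  0.0017]
0.125 (array([0.60124156, 0.24144583]), np.float64(0.13512964860775406), np.float64(0.00022087006342987194)) (array([0.60602496, 0.23860736]), np.float64(0.13574138355859822), np.float64(0.0002381834630007207)) [-0.0048  0.0028]
```

```bash
python3 - <<'E'
from h import *
A=load('p1');B=load('p2');S=load('scene0');D=load('side0');c0=np.array([.6004,.238])
pts=[(A,(382,84.6)),(B,(183.6,79.3)),(S,(280+712/5-.4,120+176/5-.4)),(D,(200+183/5-.4,200+384/5-.4))]
for z in(.118,.122,.124,.126,.128,.130,.132):
    print(z,[ (ray(c,*p,z)[:2].round(4).tolist(), round(float(np.linalg.norm(ray(c,*p,z)[:2]-c0)),4)) for c,p in pts])
# finger width
pa=[(374,313),(420,322),(349,410),(386,428)];print('base pts A',[(330+x/7-.4,25+y/7-.4) for x,y in pa])
pa=(330+400/7-.4,25+318/7-.4);pb=(150+252/7-.4,20+310/7-.4)
print('collar-side point',tri2(A,pa,B,pb))
pa=(330+378/7-.4,25+393/7-.4);pb=(150+243/7-.4,20+385/7-.4)
print('near tip axis',tri2(A,pa,B,pb))
pa=(330+527/7-.4,25+148/7-.4);pb=(150+115/7-.4,20+135/7-.4)
print('post top (0.175?)',tri2(A,pa,B,pb))
E
```

```text
0.118 [([0.6955, 0.3495], 0.1466), ([0.6912, 0.3509], 0.1449), ([0.6953, 0.3667], 0.1599), ([0.697, 0.3456], 0.1446)]
0.122 [([0.6947, 0.3495], 0.146), ([0.6925, 0.35], 0.145), ([0.6968, 0.3626], 0.1575), ([0.6958, 0.3479], 0.1455)]
0.124 [([0.6943, 0.3495], 0.1458), ([0.6931, 0.3495], 0.145), ([0.6975, 0.3606], 0.1564), ([0.6952, 0.3491], 0.146)]
0.126 [([0.6939, 0.3495], 0.1455), ([0.6938, 0.349], 0.1451), ([0.6982, 0.3585], 0.1552), ([0.6946, 0.3502], 0.1465)]
0.128 [([0.6935, 0.3495], 0.1452), ([0.6944, 0.3486], 0.1451), ([0.699, 0.3564], 0.1541), ([0.694, 0.3514], 0.147)]
0.13 [([0.6931, 0.3494], 0.1449), ([0.6951, 0.3481], 0.1452), ([0.6997, 0.3544], 0.153), ([0.6934, 0.3526], 0.1475)]
0.132 [([0.6927, 0.3494], 0.1447), ([0.6957, 0.3476], 0.1452), ([0.7004, 0.3523], 0.1519), ([0.6928, 0.3538], 0.1481)]
base pts A [(383.02857142857147, 69.31428571428572), (389.6, 70.6), (379.45714285714286, 83.17142857142856), (384.7428571428572, 85.74285714285713)]
collar-side point [0.70254786 0.36049023 0.12676838]
near tip axis [0.69654309 0.35239467 0.12630242]
post top (0.175?) [0.71138612 0.37036427 0.17554115]
```

Emit:
step_arm(commands=[[0.45,-2,-2.4,0,0],[0.45,-3.2,-3.8,0,0],[0.45,-3.2,-3.8,0,0],[0.45,-3.2,-3.8,0,0],[0.45,-3.2,-3.8,0,0],[0.45,-3.3,-3.9,-1,0],[0.45,0,0,-5,0],[0.45,0,0,-6,0],[0.45,0,0,-5,0],[0.45,0,0,0,0]])

```text
time_s: 42.3
eef_pos: [0.5927, -0.0139, 0.1235]
eef_rot: [0.0, 0.981, -0.194, -0.005]
force: [0.0, 0.8, 0.1]
gripper_width: 0.0431
```

Emit:
step_arm(commands=[[0.45,0,0,-2,0],[0.45,0,0,-2,0],[0.45,0,0,-1.9,0],[0.45,0,0,0,0],[0.45,0,0,0,0],[0,0,0,0,0],[0,0,0,0,0],[0,0,0,0,0],[0,0,0,0,0],[0,0,0,0,0]])

```text
time_s: 43.55
eef_pos: [0.5958, -0.0139, 0.0693]
eef_rot: [-0.001, 0.981, -0.194, -0.002]
force: [-3.7, 3.5, 3.2]
gripper_width: 0.012
```

```bash
python3 - <<'E'
from h import *
s=sense(); print(s['eef_pos'],s['eef_rot'],s['force'],s['gripper_width'],s['wrist_torque'])
E
```

```text
[ 0.59575139 -0.01389599  0.06931847] [-7.65871470e-04  9.80908903e-01 -1.94460085e-01 -1.55330691e-03] [-3.67256543  3.54514639  3.16600166] 0.011973169263769496 [ 0.50821021  0.64929671 -0.22001642]
```

79° now: eight rows of 9° and one of 7°.

Emit:
step_arm(commands=[[0,-0.49,-0.97,0,-9],[0,-0.64,-0.88,0,-9],[0,-0.77,-0.77,0,-9],[0,-0.88,-0.64,0,-9],[0,-0.97,-0.5,0,-9],[0,-1.04,-0.34,0,-9],[0,-1.08,-0.17,0,-9],[0,-1.09,0,0,-9],[0,-0.85,0.12,0,-7],[0,0,0,0,0]])

```text
time_s: 44.8
eef_pos: [0.5187, -0.0568, 0.0694]
eef_rot: [0.0, -0.634, 0.773, -0.001]
force: [1.1, -2.6, -1.6]
gripper_width: 0.0115
```

Emit:
step_arm(commands=[[0,0,0,0,0],[0.45,0,0,0,0],[0.45,0,0,0,0],[0.45,0,0,0,0],[0.45,0,0,0,0],[0.45,0,0,2,0],[0.45,0,0,4,0],[0.45,0,0,6,0],[0.45,0,0,6,0],[0.45,0,0,5,0]])

```text
time_s: 46.05
eef_pos: [0.5188, -0.0563, 0.302]
eef_rot: [0.001, -0.634, 0.774, -0.001]
force: [0.9, 0.6, 0.1]
gripper_width: 0.0426
```

```bash
python3 - <<'E'
from h import *
s=sense(); print(s['eef_pos'],s['eef_rot'],s['force'],s['gripper_width'])
for n in('side','scene'):
    a=snap(n,n+'9')
    for z in (.121,.126,.131): print(n,z,circ(a,z,400))
E
```

```text
[ 0.51878395 -0.05632183  0.30204061] [ 7.07479126e-04 -6.33618491e-01  7.73644926e-01 -7.97669754e-04] [0.85884174 0.64371016 0.14424079] 0.042588044332272694
side 0.121 (array([0.60332038, 0.23575408]), np.float64(0.14006872730239756), np.float64(0.0008076141430092402))
side 0.126 (array([0.60231006, 0.23928593]), np.float64(0.13931265851597074), np.float64(0.0008032547698874534))
side 0.131 (array([0.60129973, 0.24281778]), np.float64(0.13855658972954468), np.float64(0.0007988953967656495))
scene 0.121 (array([0.59910151, 0.24420333]), np.float64(0.13972775525502712), np.float64(0.00195001338193654))
scene 0.126 (array([0.60146143, 0.23972923]), np.float64(0.13895417815949074), np.float64(0.0019392174904151822))
scene 0.131 (array([0.60382134, 0.23525514]), np.float64(0.13818060106395508), np.float64(0.0019284215988938321))
```

Emit:
step_arm(commands=[[0.45,-0.2,3.5,0,9.9],[0.45,-0.2,4,0,9.9],[0.45,-0.2,4,0,9.9],[0.45,-0.2,4,0,9.9],[0.45,-0.2,4,0,9.9],[0.45,-0.2,4,0,9.9],[0.45,-0.2,4,0,9.9],[0.45,-0.2,4,0,9.9],[0.45,-0.2,4,0,0],[0.45,0,0,0,0]])

```text
time_s: 47.4
eef_pos: [0.4998, 0.3005, 0.2978]
eef_rot: [0.0, 0.982, -0.191, -0.001]
force: [0.1, 0.1, -0.4]
gripper_width: 0.043
```

Emit:
step_arm(commands=[[0.45,0,0,0,0],[0.45,0,0,0,0],[0.45,0,0,0,0],[0.45,0,0,0,0],[0.45,0,0,0,0],[0.45,0,0,0,0],[0.45,0,0,0,0],[0.45,0,0,0,0],[0.45,0,0,0,0],[0.45,0,0,0,0]])

```text
time_s: 48.65
eef_pos: [0.5006, 0.2986, 0.2991]
eef_rot: [0.0, 0.981, -0.192, -0.0]
force: [0.5, -0.7, -0.2]
gripper_width: 0.0428
```

```bash
python3 - <<'E'
from h import *
c=snap('wrist','q1'); print(proj(c,[.694,.3495,.126])); print(sense()['eef_pos'])
E
```

```text
[482.3005052   63.75149204]
[0.50066466 0.29862887 0.29912788]
```

Emit:
step_arm(commands=[[0.45,3.1,-1.2,0,0],[0.45,3.1,-1.2,0,0],[0.45,3.1,-1.2,0,0],[0.45,3.1,-1.2,0,0],[0.45,3.1,-1.2,0,0],[0.45,3.1,-1.2,0,0],[0.45,3.1,-1.2,0,0],[0.45,3.1,-1.2,0,0],[0.45,3.1,-1.2,0,0],[0.45,2.1,-0.8,0,0]])

```text
time_s: 49.95
eef_pos: [0.8019, 0.1818, 0.2983]
eef_rot: [0.0, 0.981, -0.193, -0.0]
force: [0.0, -0.4, -0.4]
gripper_width: 0.0428
```

Emit:
step_arm(commands=[[0.45,0,0,0,0],[0.45,0,0,0,0],[0.45,0,0,0,0],[0.45,0,0,0,0],[0.45,0,0,0,0],[0.45,0,0,0,0],[0.45,0,0,0,0],[0.45,0,0,0,0],[0.45,0,0,0,0],[0.45,0,0,0,0]])

```text
time_s: 51.2
eef_pos: [0.8007, 0.1826, 0.2992]
eef_rot: [-0.0, 0.981, -0.192, 0.0]
force: [-0.4, -0.0, 1.0]
gripper_width: 0.0426
```

```bash
python3 - <<'E'
from h import *
c=snap('wrist','q2'); p=proj(c,[.694,.3495,.126]);print(p,sense()['eef_pos'])
a=load('q1');pa=proj(a,[.694,.3495,.126])
for n,c,p in(('q1',a,pa),('q2',c,p)):
    u,v=int(p[0])-50,int(p[1])-40; u=max(u,0);v=max(v,0);print(n,u,v)
    cv2.imwrite('pics/'+n+'z.png',cv2.resize(c['color'][v:v+80,u:u+100,::-1],None,fx=7,fy=7,interpolation=cv2.INTER_CUBIC))
E
```

```text
[154.40861995  69.99667175] [0.80067162 0.18259081 0.29912136]
q1 432 23
q2 104 29
```

View pics/q1z.png

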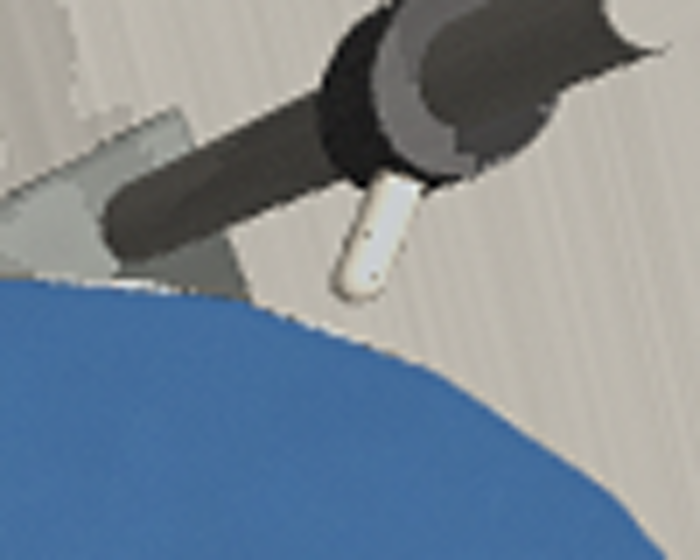

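View pics/q2z.png

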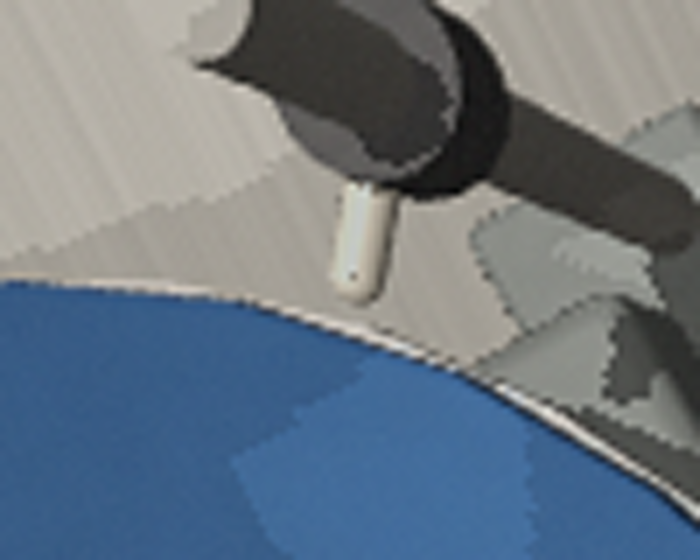

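View pics/q2.png

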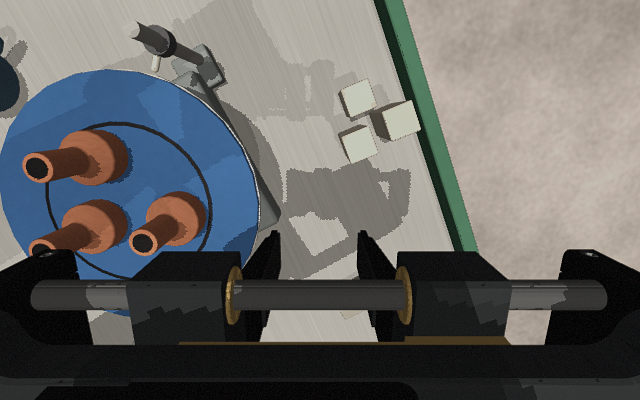

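```bash
python3 - <<'E'
from h import *
A=load('q1');B=load('q2')
a=lambda x,y:(432+x/7-.4,23+y/7-.4)
b=lambda x,y:(104+x/7-.4,29+y/7-.4)
for p,q in(((358,298),(356,301)),((397,178),(371,186)),((366,274),(357,278))):
    t=tri2(A,a(*p),B,b(*q)); print(t,proj(A,t)-a(*p),proj(B,t)-b(*q))
for z in(.121,.124,.127,.130):
    x=circ(A,z,230);y=circ(B,z,230);print(z,x[0],x[1],y[0],y[1],(x[0]-y[0]).round(4))
E
```

```text
[0.69364774 0.34804009 0.12680049] [-0.01466409  0.09208885] [-0.01762136 -0.09101841]
[0.70281407 0.36078974 0.12610321] [-0.06778902  0.37829237] [-0.07725588 -0.37335185]
[0.69536314 0.3506172  0.12698887] [-0.02390248  0.14633229] [-0.02845003 -0.14458918]
0.121 [0.60164833 0.23625541] 0.14127389736588591 [0.5962726  0.23684203] 0.14257073643907983 [ 0.0054 -0.0006]
0.124 [0.60101129 0.23736587] 0.14006069548823213 [0.59825848 0.23695084] 0.14134630767220424 [0.0028 0.0004]
0.127 [0.60037425 0.23847633] 0.13884749361057863 [0.60024436 0.23705966] 0.1401218789053288 [0.0001 0.0014]
0.13 [0.59973722 0.23958679] 0.13763429173292704 [0.60223024 0.23716847] 0.13889745013845603 [-0.0025  0.0024]
```

Emit:
step_arm(commands=[[0.45,-1.5,-4.1,0,-8.5],[0.45,-1.5,-4.1,0,-8.5],[0.45,-1.5,-4.1,0,-8.5],[0.45,-1.5,-4.1,0,-8.5],[0.45,-1.5,-4.1,0,-8.5],[0.45,-1.6,-4.2,0,-8.5],[0.45,-1.6,-4.2,0,-8.5],[0.45,-1.6,-4.2,-4,-8.5],[0.45,-1.6,-4.2,-4,0],[0.45,0,0,-2,0]])

```text
time_s: 52.5
eef_pos: [0.6594, -0.1928, 0.1962]
eef_rot: [-0.001, -0.705, 0.71, 0.002]
force: [0.3, 0.8, 0.0]
gripper_width: 0.0428
```

Emit:
step_arm(commands=[[0.45,0,0,0,0],[0.45,0,0,0,0],[0.45,0,0,0,0],[0.45,0,0,0,0],[0.45,0,0,0,0],[0.45,0,0,0,0],[0.45,0,0,0,0],[0.45,0,0,0,0],[0.45,0,0,0,0],[0.45,0,0,0,0]])

```text
time_s: 53.75
eef_pos: [0.6617, -0.1904, 0.1991]
eef_rot: [0.0, -0.706, 0.708, 0.0]
force: [-0.4, 0.3, -0.5]
gripper_width: 0.0428
```

```bash
python3 - <<'E'
from h import *
c=snap('wrist','k1'); s=sense();print(s['eef_pos'],s['eef_rot'])
print(proj(c,[.662,-.191,.118]))
b=snap('side','s10')
cv2.imwrite('pics/z10.png',cv2.resize(b['color'][190:320,210:350,::-1],None,fx=4.6,fy=4.6,interpolation=cv2.INTER_CUBIC))
E
```

```text
[ 0.66167228 -0.19043193  0.19913625] [ 1.93144147e-06 -7.05989479e-01  7.08222321e-01  4.93965588e-06]
[318.248259   207.27435558]
```

View pics/k1.png

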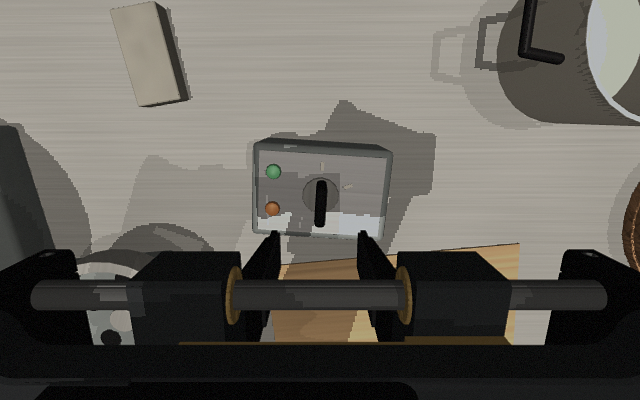

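View pics/z10.png

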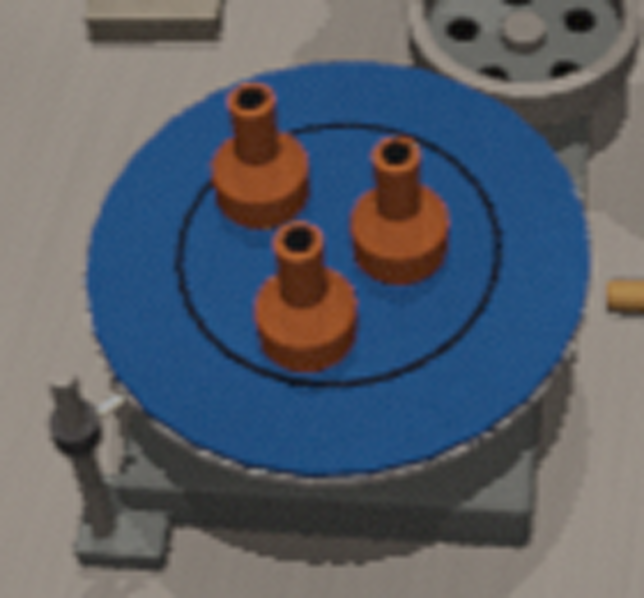

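```bash
python3 - <<'E'
from h import *
B=load('s10');e=lambda x,y:(210+x/4.6-.4,190+y/4.6-.4)
v=[ray(B,*e(*p),.211)[:2] for p in((252,97),(397,154),(299,240))]
print(np.round(v,4)); d=lambda i,j:np.linalg.norm(v[i]-v[j])
print(d(0,1),d(1,2),d(0,2))
c=snap('scene','c10');cv2.imwrite('pics/z11.png',cv2.resize(c['color'][110:220,280:440,::-1],None,fx=5,fy=5,interpolation=cv2.INTER_CUBIC))
k=load('k1')
print('key',[ray(k,*p,.118).round(4) for p in((316,181),(326,181),(316,226),(326,226))])
E
```

```text
[[0.6524 0.207 ]
 [0.5684 0.2331]
 [0.6067 0.2956]]
0.08796251546124777 0.07331895297481726 0.09962954020855085
key [array([ 0.6835, -0.1893,  0.118 ]), array([ 0.6834, -0.1972,  0.118 ]), array([ 0.6461, -0.1891,  0.118 ]), array([ 0.6461, -0.1973,  0.118 ])]
```

View pics/z11.png

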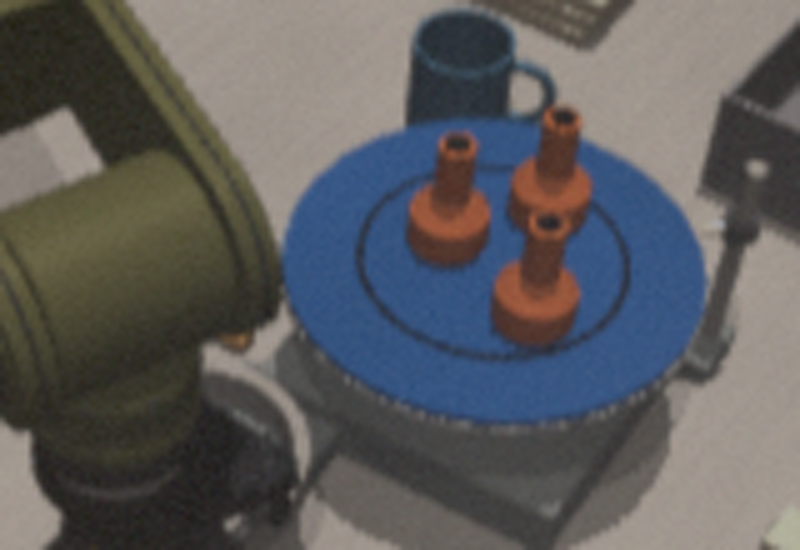

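```bash
python3 - <<'E'
from h import *
A=load('c10');e=lambda x,y:(280+x/5-.4,110+y/5-.4)
v=[ray(A,*e(*p),.211)[:2] for p in((549,222),(459,144),(564,117))]
print(np.round(v,4)); d=lambda i,j:np.linalg.norm(v[i]-v[j])
print(d(0,1),d(1,2),d(0,2))
E
```

```text
[[0.6504 0.2127]
 [0.5677 0.2368]
 [0.6056 0.2997]]
0.08611100341014913 0.07342244923343448 0.09784942658037336
```

Emit:
step_arm(commands=[[0.45,0.1,-0.15,-4,0],[0.45,0,0,-4,0],[0.45,0,0,-2.5,0],[0.45,0,0,-0.8,0],[0.45,0,0,0,0],[0,0,0,0,0],[0,0,0,0,0],[0,0,0,0,0],[0,0,0,0,0],[0,0,0,0,0]], force=40)

```text
time_s: 55.15
eef_pos: [0.6629, -0.1919, 0.0866]
eef_rot: [0.0, -0.705, 0.709, -0.0]
force: [-0.3, -0.1, 1.7]
gripper_width: 0.0091
```

```bash
python3 - <<'E'
from h import *
s=sense(); print(s['eef_pos'],s['eef_rot'],s['force'],s['gripper_width'],s['wrist_torque'])
E
```

```text
[ 0.66288461 -0.19193061  0.08662606] [ 3.12033790e-04 -7.05476223e-01  7.08733506e-01 -1.34342273e-04] [-0.34848228 -0.05163847  1.67483956] 0.009113542448663758 [ 0.07127963  0.0435149  -0.50923481]
```

Emit:
step_arm(commands=[[0,0,0,0,-8.6],[0,0,0,0,-8.6],[0,0,0,0,-8.6],[0,0,0,0,-8.6],[0,0,0,0,-8.6],[0,0,0,0,-8.6],[0,0,0,0,-8.6],[0,0,0,0,-7.6],[0,0,0,0,0],[0,0,0,0,0]])

```text
time_s: 56.4
eef_pos: [0.6626, -0.1924, 0.0866]
eef_rot: [-0.0, -0.192, 0.981, -0.0]
force: [-1.3, -2.3, 2.5]
gripper_width: 0.0087
```

```bash
python3 - <<'E'
from h import *
s=sense(); r=s['eef_rot'];print(s['eef_pos'],np.degrees(2*np.arctan2(r[2],r[1])),s['force'],s['gripper_width'],s['wrist_torque'])
b=snap('side','s11')
cv2.imwrite('pics/z12.png',cv2.resize(b['color'][100:200,240:360,::-1],None,fx=6,fy=6,interpolation=cv2.INTER_CUBIC))
E
```

```text
[ 0.66264945 -0.19241851  0.08661964] 202.15192870648025 [-1.34921979 -2.29732727  2.50543001] 0.008710876381882407 [-0.1972331   0.37477423  0.20723155]
```

View pics/z12.png

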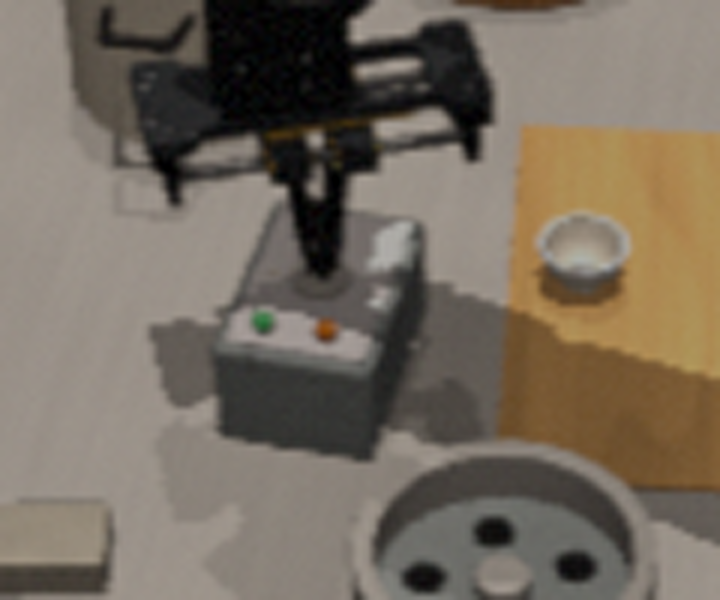

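Emit:
step_arm(commands=[[0,0,0,0,0],[0,0,0,0,0],[0,0,0,0,0],[0,0,0,0,0],[0,0,0,0,0],[0,0,0,0,0],[0,0,0,0,0],[0,0,0,0,0],[0,0,0,0,0],[0,0,0,0,0]])

```text
time_s: 57.7
eef_pos: [0.6627, -0.1924, 0.0866]
eef_rot: [-0.0, -0.191, 0.982, -0.0]
force: [-4.0, -3.1, 5.9]
gripper_width: 0.0086
```

Emit:
step_arm(commands=[[0,0,0,0,8.6],[0,0,0,0,8.6],[0,0,0,0,8.6],[0,0,0,0,8.6],[0,0,0,0,8.6],[0,0,0,0,8.6],[0,0,0,0,8.6],[0,0,0,0,7.6],[0,0,0,0,0],[0,0,0,0,0]])

```text
time_s: 58.95
eef_pos: [0.6631, -0.1919, 0.0866]
eef_rot: [0.001, -0.704, 0.71, -0.0]
force: [-2.0, -1.9, 5.7]
gripper_width: 0.0089
```

Emit:
step_arm(commands=[[0.45,0,0,0,0],[0.45,0,0,0,0],[0.45,0,0,0,0],[0.45,0,0,0,0],[0.45,0,0,3,0],[0.45,0,0,5,0],[0.45,0,0,3,0],[0.45,0,0,0,0],[0.45,0,0,0,0],[0.45,0,0,0,0]])

```text
time_s: 60.2
eef_pos: [0.6615, -0.1914, 0.1934]
eef_rot: [-0.001, -0.706, 0.708, 0.002]
force: [-1.3, 0.0, -0.3]
gripper_width: 0.0426
```

```bash
python3 - <<'E'
from h import *
c=snap('wrist','k2'); b=snap('side','s12'); print(sense()['eef_pos'])
cv2.imwrite('pics/z13.png',cv2.resize(b['color'][190:320,210:350,::-1],None,fx=4.6,fy=4.6,interpolation=cv2.INTER_CUBIC))
E
```

```text
[ 0.66184839 -0.19159041  0.19400348]
```

View pics/k2.png

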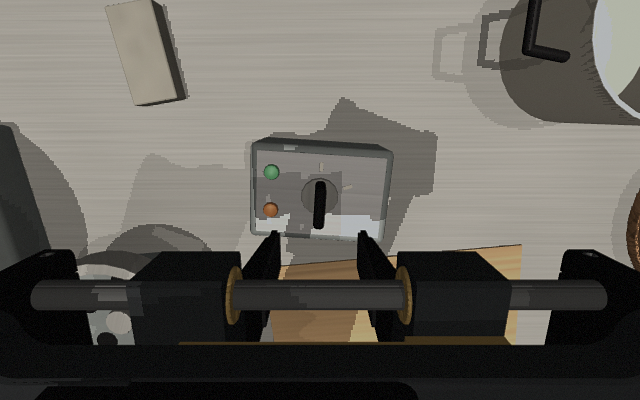

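View pics/z13.png

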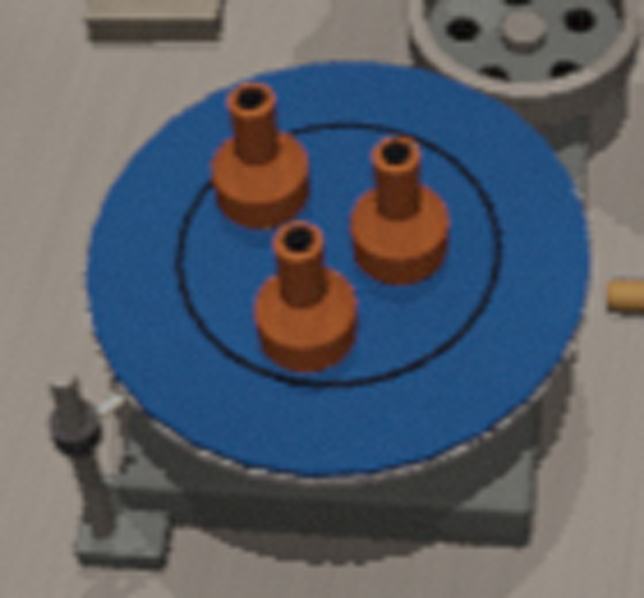

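```bash
python3 -c "
from station import *
print(finish_job(), sense()['force'])"
```

```text
the job is handed in; nothing more can be done
the job is handed in; nothing more can be done
```

The job is handed in, at about 60 s of the 210 s allowed. No verdict came back, so what follows rests on my own last checks.

- **Vases:** Only three were there, and all three stand upright on the deck inside the dark circle. After the cranking one was knocked about 3 cm towards the centre. Two cameras then put the closest pair 73 mm apart, axis to axis, a gap of about 19 mm. That still meets the task, so I left it, and the last picture shows no further change.
- **Deck height:** I cranked the wheel about 295° clockwise in three strokes. The deck's upper face then measured 126–127 mm, and the pointer tip about 126.5 mm. An early rough estimate from the two fixed cameras had put the tip at 129.5 mm. I trusted the later close-up pairs (125.9 and 126.8 mm), because the same method gave the post top and the deck at their expected heights.
- **Key:** I turned it 68° (about 1.19 rad, going by the gripper's angle) and held it about 1.5 s. I then guided it back and let go, and the picture shows it at run. I had no direct reading of the key joint itself.
- **Everything else:** In the last views the pointer looked unmoved, and I saw none of the other things out of place. The arm was left clear above the switch box, touching nothing.

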